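# Point out a roller arm and its bore, then acknowledge

### The arm

A 6-joint arm with a two-finger parallel gripper is mounted at the origin on the work surface. World frame = base frame: x ahead of the robot, y to its left, z up, the work surface at z = 0. Lengths are in m, angles in rad, forces in N, time in s.
With the tool pointing down it reaches from about 0.4 to 0.925 m from the base axis. Payload 12.5 kg.
Tool frame: the origin (TCP) lies at the very end of the fingers, on their centre line; the grasp point (between the pads) lies 19 mm behind it; z points along the fingers, y is the direction in which the jaws open and shut (so a half turn about z gives the same grasp; the last joint's range is limited). The gripper opens to 95 mm and grips with 3 to 60 N. Pads are 20 mm wide; open, the fingers measure 119 mm over their backs; the gripper's body (75 mm by 180 mm) begins 59 mm behind the grasp point.
Start: joints at [1.045, 0.491, 1.559, -0, 1.092, -0.106], TCP at [0.255, 0.571, 0.184] pointing down, gripper open.
Joint ranges: [-3.1, 3.1], [-0.84, 2.19], [0.05, 2.79], [-1.13, 4.28], [0.06, 2.93], [-2.69, 2.69]. Speed limits (rad/s): [2.22, 2.22, 2.79, 3.14, 3.14, 3.14].

### API

Orientations are given as a unit quaternion [w, x, y, z].
In Python, from cell import readout, cams, job gives the robot as it stands.
- The arm moves only by the shell command python3 -m creep 'ROWS' [FORCE]. ROWS is JSON, a list that holds one entry, the list of rows, each a list of 7 numbers: the shift along the tool's x, y, z in units of 25 mm (1.0 is 25 mm), then the turn, a rotation vector about the tool's x, y, z in units of 5 degrees (1.0 is 5 degrees), then the opening in per cent of the stroke, from 0 (shut) to 100 (fully open). In form: [[[dx, dy, dz, ax, ay, az, hand], ...]]. A call has exactly 5 rows; each row is the pose to reach, as a shift and turn from the pose measured when the call began, along the tool's axes at that moment; what a row does not reach only later rows make up. A row lasts 1/12 s, in which the tool goes at most 41.7 mm and 7.16 degrees, less where a joint would pass 70% of its speed; a pose out of reach is approached as far as the arm can. A call with a gripper value outside its range is refused whole. The fingers move at their own pace and stop on an object; FORCE is the grip in N (left out, the last holds). Time passes only in rows, so rows that repeat a pose let the fingers close, or fill a call up. It gives the time, the measured TCP pose, the force and the opening at its end, in the units of the state.
- readout.get_obs(): the state, without advancing time (a new reading comes with each control period).
- cams.snapshot(name): name is "scene" or "top"; returns the picture (384x512x3 uint8, red, green, blue); there is no depth.
- cams.camera_model(name): a dict with "fx", "fy", "cx", "cy" (pixels), "camera_from_world" (4x4, takes a point from world to camera coordinates). Camera axes: x right, y down, z forward; pixel columns grow to the right and rows downward; lengths in m; the calibration is good to about 2 mm. A picture is of the moment at which its call begins. camera_model takes no time and is no camera call.
- job.job_done(): hands the job in, once; it reports no verdict.
The state is a dict: "clock": time; "qpos": joint angles; "joint_velocities": joint speeds; "effort": joint torques, N m; "tool_pos": TCP position; "ee_rot": TCP orientation; "ft_force": force on the tool from outside, world axes, zero at the start; "wrist_torque": the same for the moment, N m; "opening": opening from 0.0 (shut) to 1.0 (fully open).
Only numpy, scipy, OpenCV 4.12 (cv2) and the standard library are available. Lean on these libraries where they do the work, as an engineer would, in place of code of your own. Each camera call takes 0.05 s, during which the arm holds its last target.

### The job

The overhead guidance camera has to be shown the next fit: point from straight above with the fingertips at the roller of the longer roller arm and stay just over it, a finger's breadth or two away, for two seconds, then point the same way at the large pivot bore of the latch housing for two seconds, and then press the acknowledge button all the way down, let it come back up and draw away. Do not bring the fingertips down over the roller of the shorter arm, and touch, move or lift nothing on the bench except the button.

Things in the scene. Friction and masses are not known exactly. Their poses are not given: they have to be found in the camera images.
- long_arm: The longer zinc-plated roller arm, loose, lying flat: an 18 mm wide bar, 112 mm from hub centre to roller centre (139 mm overall), 16 mm high at the roller. Origin: centre of the underside, midway between hub and roller; x runs along the bar towards the roller, z up. At one end (-x) a 24 mm metal hub with a dark 12 mm bore, at the other (+x) a black roller of 30 mm diameter. The two arms may swap places and lie at any yaw.
- long_arm_roller (a point): Middle of the top face of the longer arm's black roller (30 mm diameter), 17.5 mm above the bench; z up. The first thing to point at.
- short_arm: The shorter roller arm, of the same make: 68 mm from hub centre to roller centre (95 mm overall), origin midway at the underside, x towards its roller. Leave alone.
- short_arm_roller (a point): Middle of the top face of the shorter arm's roller (30 mm diameter), 17.5 mm above the bench. Not to be pointed at.
- housing: Grey cast-iron latch housing, loose, 1.3 kg: a block 116 x 80 x 30 mm (x, y, z) lying flat at any yaw, origin at the centre of the underside. Along both long edges a rib stands 8 mm above the top face; at the -x end a latch nose 26 x 36 mm stands 18 mm above it. It has one large bore (20 mm) near the +x end and two small 7 mm holes.
- pivot_bore (a point): Centre of the mouth of the 20 mm pivot bore in the housing's top face, 30 mm above the bench, 30 mm from the housing's middle towards its +x end; z up. The second thing to point at.
- ack_base: Low round grey housing fixed to the bench that carries the acknowledge button; origin at the centre of its underside, z up. It may be touched when pressing.
- ack_top (a point): Centre of the top of the round grey acknowledge button (32 mm diameter); it moves down with the button, z up. Press straight down.
- ack (a joint): Travel of the acknowledge button in m: 0 up, 0.006 fully down; sprung, about 5 N takes it fully down, and it returns by itself.
- cam_wheel: Bystander: black nylon cam wheel, 54 mm diameter with a lobe at the rim, 22 mm high, origin at the centre of its underside.
- pivot_pin: Bystander: steel pivot pin standing on its 24 mm head, 12 mm shank, 50 mm high, origin at the centre of its underside.
- spacer: Bystander: steel spacer ring, 32 mm diameter, 12 mm high, origin at the centre of its underside. (Beyond it, more than 0.72 m ahead of the robot, a fixed bench vise 170 mm high grips a blue plate, and a 130 mm high oil bottle stands at the far right, clear of the work.)
- wrench: Bystander: steel wrench lying flat along its own x, less than 25 mm high, origin at the underside.
- washer_bin: Bystander: grey plastic bin of washers, 100 x 120 x 50 mm, origin at the centre of its underside.
Mind the look-alikes: they are no part of the job. What is shaped like the ack_base but orange is not meant.

How it is judged:
On the way, in this order (a step that is already met when the one before it is completed fails the run):
1. the fingertips stay just above the roller of the longer arm (horizontal distance between the grasp point and long_arm_roller below 0.02 m and z of the grasp point in the frame of long_arm_roller between 0.015 and 0.078 m), for 1.5 s.
2. the fingertips stay just above the pivot bore of the housing (horizontal distance between the grasp point and pivot_bore below 0.02 m and z of the grasp point in the frame of pivot_bore between 0.015 and 0.078 m), for 1.5 s.
3. the acknowledge button is pressed down (value of joint ack above 0.0045 m), for 0.05 s.
4. the button has come back up (value of joint ack below 0.002 m), for 0.1 s.
At the end, for the whole second after the job is handed in: The button is up (within 2 mm) and the fingers are drawn away from it (grasp point at least 60 mm off, that is about 40 mm of air under the fingertips), and both roller arms, the housing and all the loose bystanders lie at rest within 5 mm of where they started (value of joint ack below 0.002 m and distance between the grasp point and ack_top above 0.06 m and distance of each of long_arm, housing, short_arm, cam_wheel, pivot_pin, spacer, wrench, washer_bin from where it was at the start of the episode below 0.005 m and linear speed of each of long_arm, housing, short_arm, cam_wheel, pivot_pin, spacer, wrench, washer_bin below 0.02 m/s); the robot touches nothing.
It fails at once if the robot touches something other than the button and its housing ((contact force between the fingers and anything else above 0.5 N and not (contact force between the fingers and ack_base above 0.02 N)) or (contact force between the arm and anything else above 0.5 N and not (contact force between the arm and ack_base above 0.02 N))).
It fails at once if the fingertips come down over the shorter arm's roller (horizontal distance between the grasp point and short_arm_roller below 0.02 m and z of the grasp point in the frame of short_arm_roller below 0.07 m).
It fails at once if a part on the bench is moved or lifted (distance of any of long_arm, housing, short_arm, cam_wheel, pivot_pin, spacer, wrench, washer_bin from where it was at the start of the episode above 0.01 m).
It also fails if it takes over 64 s, if anything falls off the work surface, if the arm or the gripper's body presses on something with over 40 N, if the wrist force passes 120 N, or if a joint passes its speed limit or range.

## Working session

There is one attempt and no reset: what is moved stays moved. The work goes in short steps, Python scripts to look and compute and a shell command to move; the robot and the scene stay as the last step left them, time stands still between calls to the robot, and variables do not carry over. Pictures are saved under pics/ and viewed, and the job is handed in when it is done.

```bash
ls; mkdir -p pics; python3 - <<'E'
from cell import readout,cams
import cv2
for n in("scene","top"):
    cv2.imwrite(f"pics/{n}0.png",cams.snapshot(n)[:,:,::-1]); m=cams.camera_model(n); print(n,m)
print(readout.get_obs())
E
```

```text
pics
scene {'fx': 474.28375612143907, 'fy': 474.28375612143907, 'cx': 251.97391611509804, 'cy': 191.5798776352039, 'camera_from_world': array([[ 0.78453836,  0.61980821,  0.01836667, -0.45846947],
       [ 0.44254891, -0.53892896, -0.71673289, -0.16165889],
       [-0.4343386 ,  0.5704326 , -0.6971059 ,  1.37757538],
       [ 0.        ,  0.        ,  0.        ,  1.        ]])}
top {'fx': 373.8762231080665, 'fy': 373.8762231080665, 'cx': 250.43824319631727, 'cy': 191.11844750944394, 'camera_from_world': array([[ 0.02559396, -0.99945943,  0.02063479,  0.03276396],
       [-0.99548368, -0.02736891, -0.09090212,  0.52466284],
       [ 0.09141773, -0.01821505, -0.99564603,  0.93600588],
       [ 0.        ,  0.        ,  0.        ,  1.        ]])}
{'clock': 0.1, 'qpos': array([ 1.04538607e+00,  4.91495341e-01,  1.55937355e+00, -1.81378565e-05,
        1.09174742e+00, -1.05567720e-01]), 'joint_velocities': array([ 0.00029296, -0.00169506, -0.00191615,  0.00046789, -0.00075034,
        0.00216464]), 'effort': array([ 3.09375151e-03, -6.13624549e+01, -2.58604825e+01,  6.93965773e-02,
        4.69425728e-02,  4.22875542e-05]), 'tool_pos': array([0.25459841, 0.57051661, 0.18302781]), 'ee_rot': array([-1.51161519e-04,  2.08378776e-01,  9.78048068e-01, -4.89062052e-04]), 'ft_force': array([0.51221602, 1.06608433, 0.80589506]), 'wrist_torque': array([ 0.01013973, -0.02962346,  0.003987  ]), 'opening': 0.9985856675057225}
```

View pics/scene0.png

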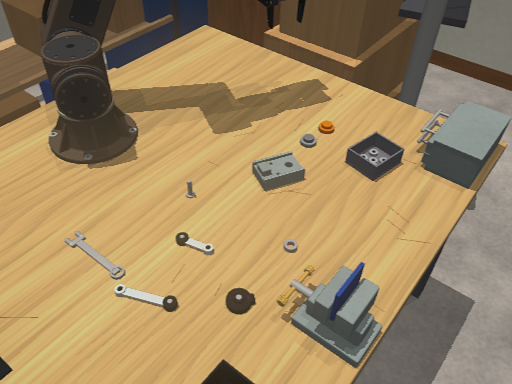

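```bash
python3 -c "
import cv2
i=cv2.imread('pics/top0.png');cv2.imwrite('pics/top0b.png',cv2.resize(i,(800,600),interpolation=cv2.INTER_CUBIC))"
```

```text
(no output)
```

View pics/top0b.png

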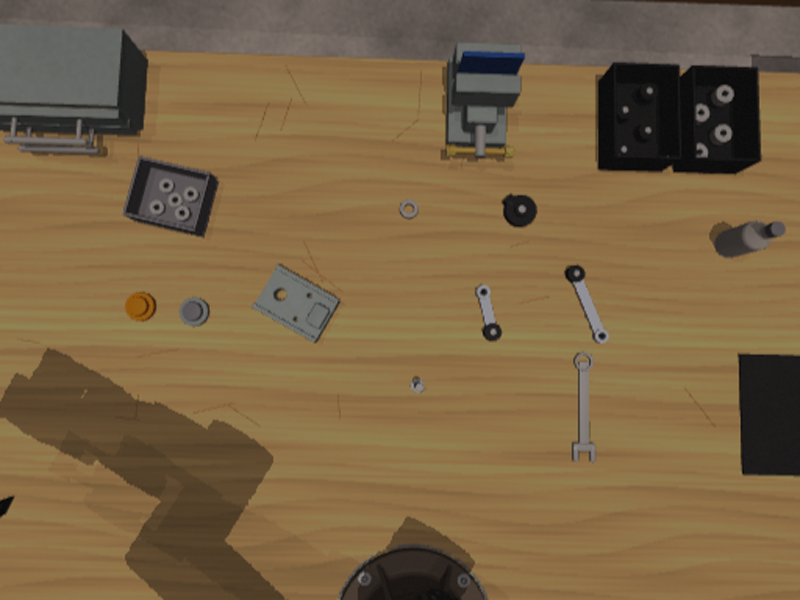

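The top view (shown at 1.5625×) has:
- the long arm's roller at (574,273)
- the short arm's roller at (492,331)
- the pivot bore at (280,295)
- the grey button at (195,312), with the orange look-alike at (140,306)
- the pin at (417,384)

I'll zoom in and triangulate.

```bash
cat > h.py <<'E'
import numpy as np
from cell import cams
def proj(n,p):
    m=cams.camera_model(n);q=m['camera_from_world']@np.r_[p,1];return np.array([m['fx']*q[0]/q[2]+m['cx'],m['fy']*q[1]/q[2]+m['cy']])
def back(n,u,v,z):
    m=cams.camera_model(n);T=m['camera_from_world'];R=T[:3,:3];c=-R.T@T[:3,3]
    d=R.T@np.array([(u-m['cx'])/m['fx'],(v-m['cy'])/m['fy'],1]);return c+d*(z-c[2])/d[2]
E
python3 - <<'E'
from h import *
import cv2
S=1.5625
P={'roller':(574,273,.0175),'short':(492,331,.0175),'bore':(280,295,.03),'ack':(195,311,.03),'longhub':(601,337,.01),'shorthub':(483,292,.01),'pin':(416,380,.05),'spacer':(409,209,.012),'cam':(520,210,.022)}
for k,(u,v,z) in P.items():
    p=back('top',u/S,v/S,z);print(k,p.round(4),'scene',proj('scene',p).round(1))
t=cv2.imread('pics/top0.png');s=cv2.imread('pics/scene0.png')
def crop(i,x,y,w,h,f):return cv2.resize(i[y:y+h,x:x+w],(w*f,h*f),interpolation=cv2.INTER_CUBIC)
a=np.hstack([crop(t,350,160,50,70,4),crop(t,80,160,150,70,4)])
b=np.hstack([crop(s,100,225,120,90,4)[:,:480],crop(s,290,110,60,60,4).copy() if 0 else crop(s,250,115,80,90,4)])
cv2.imwrite('pics/a.png',a);cv2.imwrite('pics/b.png',b)
E
```

```text
roller [ 0.5755 -0.2575  0.0175] scene [170.6 298.9]
short [ 0.4751 -0.121   0.0175] scene [182.2 235.6]
bore [0.524  0.2279 0.03  ] scene [287.5 163.7]
ack [0.4942 0.3637 0.03  ] scene [306.5 135.2]
longhub [ 0.4702 -0.305   0.01  ] scene [118.9 288.9]
shorthub [ 0.5402 -0.1067  0.01  ] scene [207.6 247.9]
pin [0.3933 0.0049 0.05  ] scene [193.  181.1]
spacer [0.6773 0.0205 0.012 ] scene [289.4 243.3]
cam [ 0.6788 -0.1652  0.022 ] scene [238.4 294.9]
```

View pics/a.png

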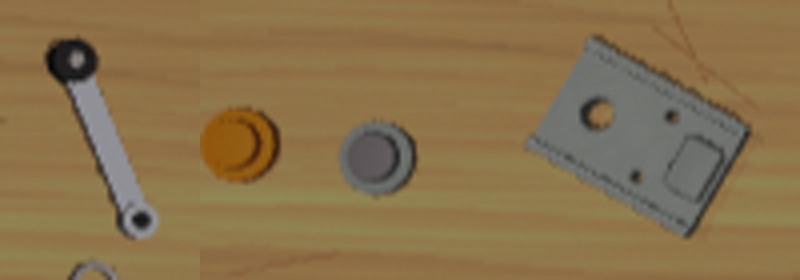

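View pics/b.png

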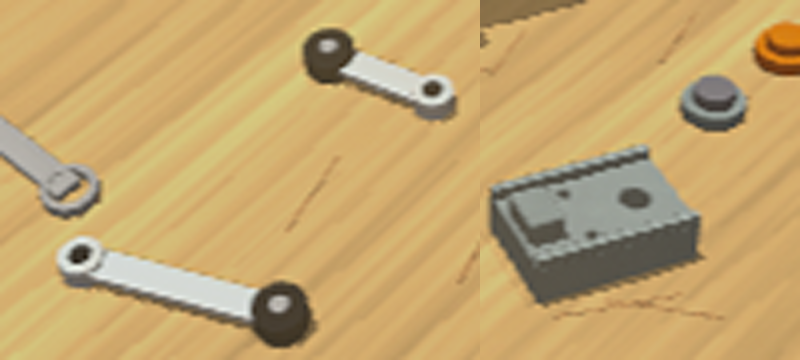

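```bash
python3 - <<'E'
from h import *
from scipy.optimize import least_squares
for k,t,s in [('roller',(367.8,174.9),(169.8,300.5)),('bore',(179.3,188.3),(288.7,164.5)),('ack',(123,199),(308.7,137.5))]:
    r=least_squares(lambda p:np.r_[proj('top',p)-t,proj('scene',p)-s],[.5,0,.02]);print(k,r.x.round(4),r.fun.round(2),[back('top',*t,z).round(4) for z in(.0175,.03)])
E
```

```text
roller [ 0.5754 -0.2598  0.0144] [0.05 0.06 0.06 0.  ] [array([ 0.5751, -0.2586,  0.0175]), array([ 0.5733, -0.2544,  0.03  ])]
bore [0.5262 0.2287 0.0275] [-0.22 -0.28 -0.37  0.06] [array([0.5264, 0.2299, 0.0175]), array([0.5252, 0.2277, 0.03  ])]
ack [0.4957 0.3731 0.0166] [-0.21 -0.28 -0.39  0.07] [array([0.4949, 0.3722, 0.0175]), array([0.4942, 0.3682, 0.03  ])]
```

```bash
cat >> h.py <<'E'
def to(p):
    from cell import readout
    from scipy.spatial.transform import Rotation as Ro
    o=readout.get_obs();w=o['ee_rot'];R=Ro.from_quat([w[1],w[2],w[3],w[0]])
    print('t',o['clock'],'pos',o['tool_pos'].round(4),'F',o['ft_force'].round(1),'open',round(o['opening'],3),'delta units',(R.inv().apply(np.array(p)-o['tool_pos'])/.025).round(2),'tilt',(R.apply([0,0,1])).round(3))
E
python3 -m creep '[[[-1.0,-0.3,0,0,0,0,0],[-2.0,-0.6,0,0,0,0,0],[-3.2,-1.0,0,0,0,0,0],[-4.4,-1.3,0,0,0,0,0],[-5.5,-1.7,0,0,0,0,0]]]' 10
python3 -c "from h import *;to([.48,.30,.17])"
```

```text
clock: 0.52
tool_pos: [0.3639, 0.4747, 0.1828]
ee_rot: [-0.0, 0.208, 0.978, -0.001]
ft_force: [0.5, 0.1, -0.2]
opening: 0.706
t 0.5167 pos [0.3639 0.4747 0.1828] F [ 0.5  0.1 -0.2] open 0.706 delta units [-7.09 -4.49  0.51] tilt [-0.001 -0.001 -1.   ]
```

```bash

python3 -m creep '[[[-1.2,-0.8,0.1,0,0,0,0],[-2.4,-1.5,0.2,0,0,0,0],[-3.6,-2.3,0.3,0,0,0,0],[-4.8,-3.0,0.4,0,0,0,0],[-6.0,-3.8,0.5,0,0,0,0]]]'
python3 -c "from h import *;to([.53,0.05,.17])"
```

```text
clock: 0.93
tool_pos: [0.4629, 0.3254, 0.1701]
ee_rot: [-0.0, 0.208, 0.978, -0.001]
ft_force: [-0.0, 0.3, -0.5]
opening: 0.356
t 0.9333 pos [0.4629 0.3254 0.1701] F [-0.   0.3 -0.5] open 0.356 delta units [-6.94 -8.97  0.01] tilt [-0.001 -0.001 -1.   ]
```

```bash

python3 -m creep '[[[-0.7,-0.9,0,0,0,0,0],[-1.6,-2.0,0,0,0,0,0],[-2.4,-3.1,0,0,0,0,0],[-3.3,-4.2,0,0,0,0,0],[-4.1,-5.3,0,0,0,0,0]]]'
python3 -c "from h import *;to([.55,-0.1,.17])"
```

```text
clock: 1.35
tool_pos: [0.5027, 0.1609, 0.17]
ee_rot: [-0.0, 0.208, 0.978, -0.001]
ft_force: [0.5, -0.0, 0.4]
opening: 0.021
t 1.35 pos [0.5027 0.1609 0.17  ] F [ 0.5 -0.   0.4] open 0.021 delta units [-5.98 -8.76  0.01] tilt [-0.001 -0.001 -1.   ]
```

```bash

python3 -m creep '[[[-0.7,-1.0,0,0,0,0,0],[-1.4,-2.0,0,0,0,0,0],[-2.1,-3.1,0,0,0,0,0],[-2.8,-4.1,0,0,0,0,0],[-3.5,-5.1,0,0,0,0,0]]]'
python3 -c "from h import *;to([.575,-0.259,.17])"
```

```text
clock: 1.77
tool_pos: [0.5306, 0.0072, 0.1701]
ee_rot: [-0.001, 0.208, 0.978, -0.001]
ft_force: [1.2, 0.8, 0.5]
opening: 0.003
t 1.7667 pos [0.5306 0.0072 0.1701] F [1.2 0.8 0.5] open 0.003 delta units [-5.96 -9.    0.01] tilt [-0.002 -0.001 -1.   ]
```

```bash

python3 -m creep '[[[-0.7,-1.0,0,0,0,0,0],[-1.4,-2.0,0,0,0,0,0],[-2.1,-3.1,0,0,0,0,0],[-2.8,-4.2,0,0,0,0,0],[-3.5,-5.2,0,0,0,0,0]]]'
python3 -c "from h import *;to([.575,-0.259,.17])"
```

```text
clock: 2.18
tool_pos: [0.5573, -0.149, 0.17]
ee_rot: [-0.001, 0.208, 0.978, -0.001]
ft_force: [0.3, 0.7, 0.6]
opening: 0.004
t 2.1833 pos [ 0.5573 -0.149   0.17  ] F [0.3 0.7 0.6] open 0.004 delta units [-2.44 -3.73  0.  ] tilt [-0.002 -0.001 -1.   ]
```

```bash

python3 -m creep '[[[-0.7,-1.0,0,0,0,0,0],[-1.4,-2.1,0,0,0,0,0],[-2.0,-3.1,0,0,0,0,0],[-2.44,-3.73,0,0,0,0,0],[-2.44,-3.73,0,0,0,0,0]]]'
python3 -c "
from h import *
import cv2
to([.575,-0.259,.045])
for n in('top','scene'):cv2.imwrite(f'pics/{n}1.png',cams.snapshot(n)[:,:,::-1])"
```

```text
clock: 2.6
tool_pos: [0.575, -0.2624, 0.1693]
ee_rot: [-0.001, 0.21, 0.978, -0.001]
ft_force: [-0.6, -0.4, 0.3]
opening: 0.006
t 2.6 pos [ 0.575  -0.2624  0.1693] F [-0.6 -0.4  0.3] open 0.006 delta units [0.05 0.14 4.97] tilt [-0.002 -0.002 -1.   ]
```

View pics/scene1.png

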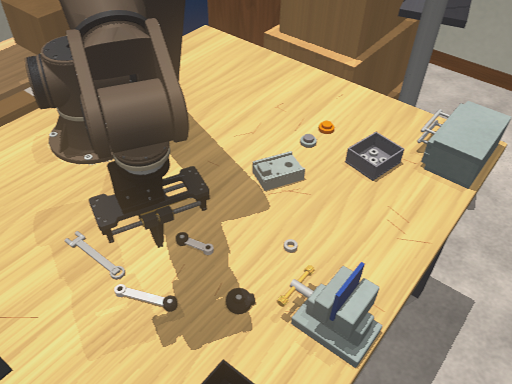

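View pics/top1.png

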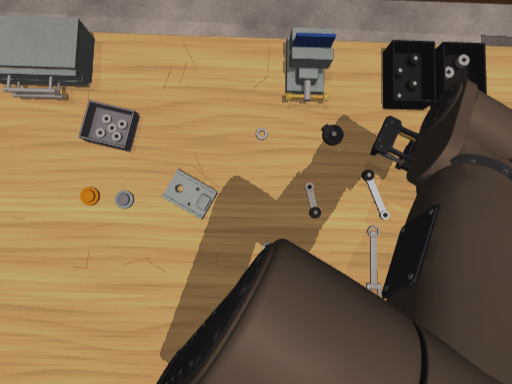

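The scene view shows the closed fingertips at about (159,244) above the long arm. Nothing has moved. I'll check this against the projection.

```bash
python3 -c "
from h import *
print(proj('scene',[.575,-.2624,.1693]))"
python3 -m creep '[[[0.05,0.1,0.8,0,0,0,0],[0.05,0.14,1.6,0,0,0,0],[0.05,0.14,2.4,0,0,0,0],[0.05,0.14,3.2,0,0,0,0],[0.05,0.14,3.6,0,0,0,0]]]'
python3 -c "
from h import *
import cv2
to([.575,-0.259,.045])
cv2.imwrite('pics/scene2.png',cv2.resize(cams.snapshot('scene')[150:350,50:300,::-1],(750,600)))"
```

```text
[159.95015537 253.82237769]
clock: 3.12
tool_pos: [0.5737, -0.2536, 0.0774]
ee_rot: [-0.003, 0.208, 0.978, -0.0]
ft_force: [-0.2, -0.5, 0.6]
opening: 0.009
t 3.1167 pos [ 0.5737 -0.2536  0.0774] F [-0.2 -0.5  0.6] open 0.009 delta units [-0.14 -0.17  1.3 ] tilt [-0.006  0.001 -1.   ]
```

View pics/scene2.png

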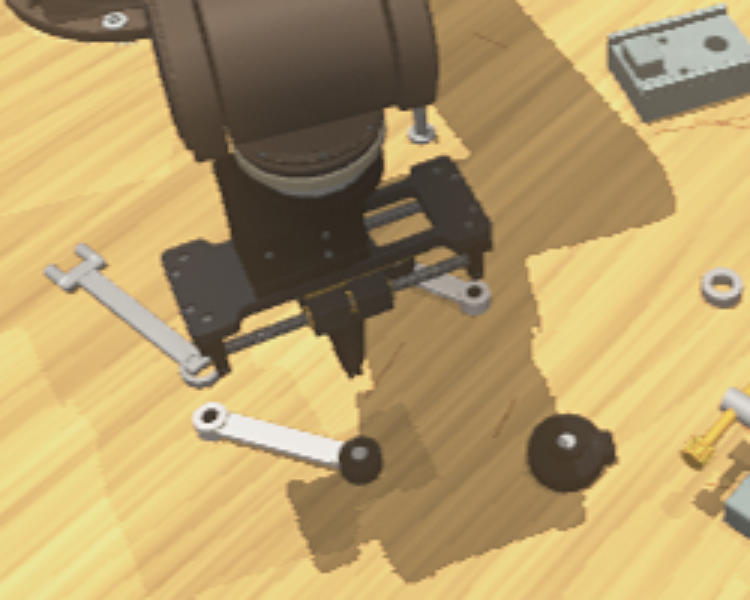

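The fingertips show at crop (355,376), which is full-frame (168,275). The long roller's top is at about (360,452), which is full-frame (170,301).

```bash
python3 -c "
from h import *
print(proj('scene',[.5737,-.2536,.0774]),proj('scene',[.5737,-.2536,.0774+.01]))"
python3 -m creep '[[[-0.14,-0.17,0.4,0,0,0,0],[-0.14,-0.17,0.8,0,0,0,0],[-0.14,-0.17,1.2,0,0,0,0],[-0.14,-0.17,1.3,0,0,0,0],[-0.14,-0.17,1.3,0,0,0,0]]]'
python3 -c "
from h import *
import cv2
to([.575,-0.259,.045])
cv2.imwrite('pics/scene3.png',cv2.resize(cams.snapshot('scene')[200:350,100:300,::-1],(800,600)))"
```

```text
[168.24454996 280.04662832] [167.70643913 277.03121769]
clock: 3.58
tool_pos: [0.5743, -0.2587, 0.0432]
ee_rot: [-0.004, 0.209, 0.978, 0.0]
ft_force: [-0.6, 0.3, -0.5]
opening: 0.005
t 3.5833 pos [ 0.5743 -0.2587  0.0432] F [-0.6  0.3 -0.5] open 0.005 delta units [-0.03  0.   -0.07] tilt [-0.008  0.002 -1.   ]
```

View pics/scene3.png

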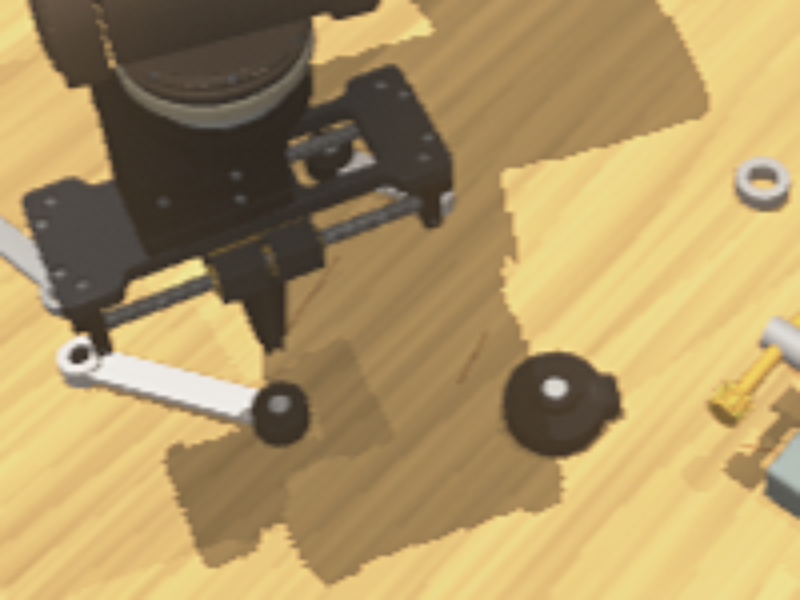

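```bash
python3 -c "
from h import *
import cv2
from cell import readout
o=readout.get_obs()
p=o['tool_pos'];g=p+[0,0,.019];b=p+[0,0,.078]
i=cams.snapshot('scene')[240:310,130:220,::-1];i=cv2.resize(i,None,fx=8,fy=8,interpolation=cv2.INTER_NEAREST)
i=cv2.convertScaleAbs(i,alpha=2.0,beta=10)
for q,c in((p,(0,0,255)),(g,(0,255,0)),([.575,-.259,.0175],(255,0,0))):
  u=(proj('scene',q)-[130,240]+.5)*8;cv2.circle(i,tuple(int(a) for a in u),4,c,-1);print(u)
print(p,proj('top',p),proj('top',b))
cv2.imwrite('pics/s4.png',i)
t=cams.snapshot('top')[130:230,330:460,::-1];cv2.imwrite('pics/t4.png',cv2.convertScaleAbs(cv2.resize(t,None,fx=6,fy=6,interpolation=cv2.INTER_NEAREST),alpha=2,beta=10))
"
```

```text
[311.3970629  418.44112115]
[303.35828522 374.61039333]
[322.8966157  478.47005048]
[ 0.57458358 -0.2588466   0.04382366] [371.34008193 173.70645013] [382.79829549 169.11545283]
```

View pics/s4.png

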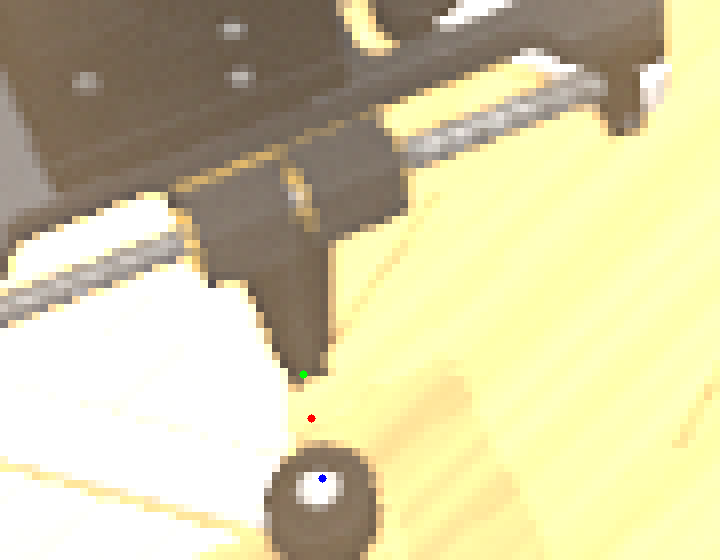

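View pics/t4.png

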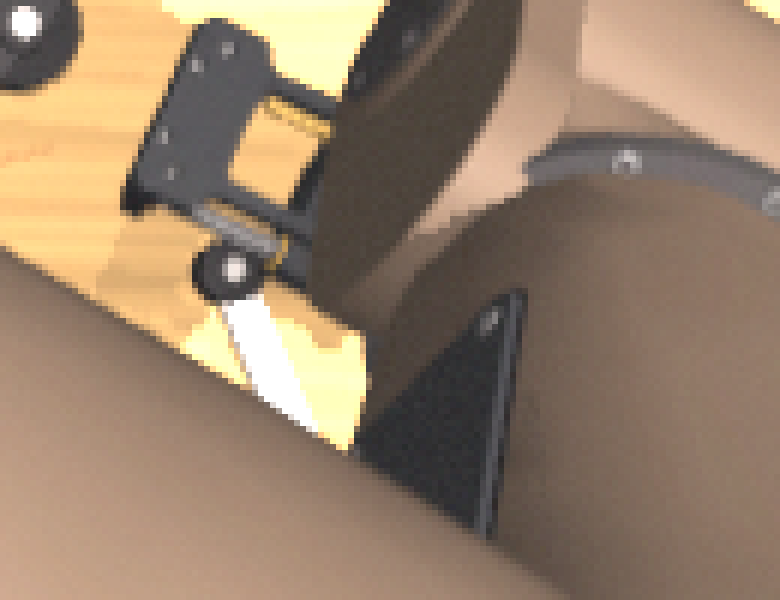

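The visible tip sits about 4 px above the projected TCP. To find out why, I'll triangulate the gripper screws that both cameras can see.

```bash
python3 -c "
from h import *
import cv2
i=cams.snapshot('scene')[205:265,100:220,::-1];a=cv2.resize(i,None,fx=6,fy=6,interpolation=cv2.INTER_CUBIC)
cv2.imwrite('pics/s5.png',cv2.convertScaleAbs(a,alpha=2.2,beta=0))
t=cams.snapshot('top')[128:173,345:405,::-1];cv2.imwrite('pics/t5.png',cv2.convertScaleAbs(cv2.resize(t,None,fx=12,fy=12,interpolation=cv2.INTER_CUBIC),alpha=2.5,beta=0))
"
```

```text
(no output)
```

View pics/s5.png

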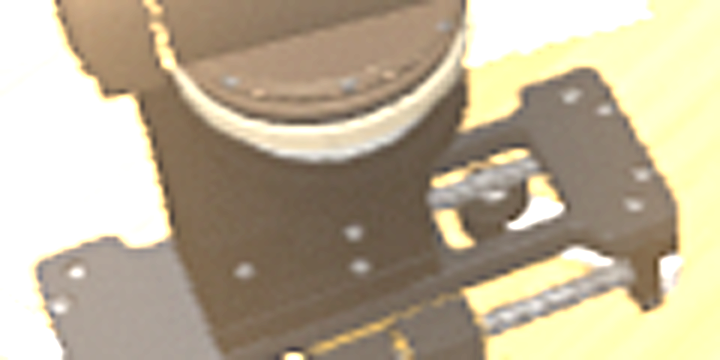

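View pics/t5.png

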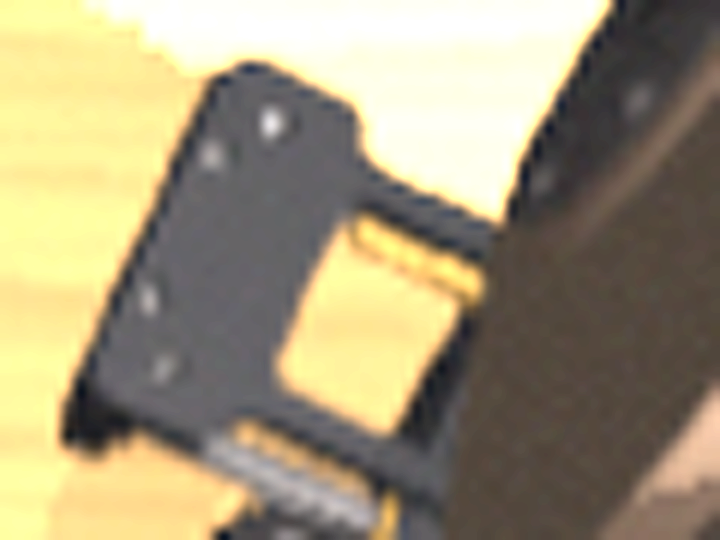

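```bash
python3 -c "
from h import *
from scipy.optimize import least_squares
from cell import readout
from scipy.spatial.transform import Rotation as Ro
o=readout.get_obs();w=o['ee_rot'];R=Ro.from_quat([w[1],w[2],w[3],w[0]])
for s,t in [((633,205),(272,122)),((640,174),(212,155)),((604,109),(148,298)),((571,97),(165,368))]:
  s=np.array(s)/6+[99.6,204.6];t=np.array(t)/12+[344.5,127.5]
  r=least_squares(lambda p:np.r_[proj('top',p)-t,proj('scene',p)-s],[.5,-.2,.1])
  print(r.x.round(4),r.fun.round(2),'tool',R.inv().apply(r.x-o['tool_pos']).round(4))
"
```

```text
[ 0.6297 -0.1987  0.194 ] [ 0.22  0.25  0.28 -0.  ] tool [-0.0246  0.0772 -0.1497]
[ 0.6232 -0.1881  0.1939] [ 0.31  0.35  0.39 -0.  ] tool [-0.0143  0.0842 -0.1496]
[ 0.597  -0.1761  0.1946] [0.2  0.22 0.26 0.  ] tool [ 0.0145  0.0845 -0.1501]
[ 0.585  -0.1789  0.1941] [0.01 0.01 0.02 0.  ] tool [ 0.0243  0.0771 -0.1496]
```

The screws come out symmetric about the tool axis (±24.5 and ±14.4 mm), so the measured TCP is horizontally right. The drawn fingers just look shorter than the model says. Now I hold over the roller.

```bash

python3 -m creep '[[[0,0,0,0,0,0,0],[0,0,0,0,0,0,0],[0,0,0,0,0,0,0],[0,0,0,0,0,0,0],[0,0,0,0,0,0,0]]]'
python3 -m creep '[[[0,0,0,0,0,0,0],[0,0,0,0,0,0,0],[0,0,0,0,0,0,0],[0,0,0,0,0,0,0],[0,0,0,0,0,0,0]]]'
python3 -m creep '[[[0,0,0,0,0,0,0],[0,0,0,0,0,0,0],[0,0,0,0,0,0,0],[0,0,0,0,0,0,0],[0,0,0,0,0,0,0]]]'
python3 -m creep '[[[0,0,0,0,0,0,0],[0,0,0,0,0,0,0],[0,0,0,0,0,0,0],[0,0,0,0,0,0,0],[0,0,0,0,0,0,0]]]'
python3 -m creep '[[[0,0,0,0,0,0,0],[0,0,0,0,0,0,0],[0,0,0,0,0,0,0],[0,0,0,0,0,0,0],[0,0,0,0,0,0,0]]]'
python3 -m creep '[[[0,0,-0.8,0,0,0,0],[0,0,-1.8,0,0,0,0],[0,0,-2.8,0,0,0,0],[0,0,-3.8,0,0,0,0],[0,0,-4.6,0,0,0,0]]]'
python3 -c "from h import *;to([.56,-.1,.165])"
```

```text
clock: 4.25
tool_pos: [0.5749, -0.259, 0.0446]
ee_rot: [-0.003, 0.208, 0.978, 0.0]
ft_force: [-0.1, 0.0, -0.0]
opening: 0.006
clock: 4.67
tool_pos: [0.5749, -0.259, 0.0445]
ee_rot: [-0.003, 0.208, 0.978, 0.0]
ft_force: [-0.0, -0.5, -0.3]
opening: 0.008
clock: 5.08
tool_pos: [0.5748, -0.259, 0.0445]
ee_rot: [-0.003, 0.208, 0.978, 0.0]
ft_force: [0.1, -0.4, -0.2]
opening: 0.005
clock: 5.5
tool_pos: [0.5749, -0.259, 0.0445]
ee_rot: [-0.003, 0.208, 0.978, 0.0]
ft_force: [1.0, -0.5, 0.6]
opening: 0.001
clock: 5.92
tool_pos: [0.5748, -0.259, 0.0446]
ee_rot: [-0.003, 0.208, 0.978, 0.0]
ft_force: [-0.9, -0.5, -0.2]
opening: 0.006
clock: 6.33
tool_pos: [0.5757, -0.2593, 0.1615]
ee_rot: [-0.003, 0.208, 0.978, -0.0]
ft_force: [0.2, -0.1, -0.4]
opening: 0.004
t 6.3333 pos [ 0.5757 -0.2593  0.1615] F [ 0.2 -0.1 -0.4] open 0.004 delta units [ 3.17  5.56 -0.13] tilt [-0.005  0.001 -1.   ]
```

```bash

python3 -m creep '[[[0.5,1.0,-0.1,0,0,0,0],[1.2,2.1,-0.2,0,0,0,0],[1.9,3.2,-0.2,0,0,0,0],[2.5,4.4,-0.2,0,0,0,0],[3.2,5.6,-0.2,0,0,0,0]]]'
python3 -m creep '[[[0.6,1.1,0,0,0,0,0],[1.3,2.2,0,0,0,0,0],[1.9,3.3,0,0,0,0,0],[2.5,4.4,0,0,0,0,0],[3.2,5.6,0,0,0,0,0]]]'
python3 -c "from h import *;to([.5255,.228,.165])"
```

```text
clock: 6.75
tool_pos: [0.5596, -0.0976, 0.1669]
ee_rot: [-0.002, 0.209, 0.978, -0.0]
ft_force: [1.4, -0.1, -0.7]
opening: 0.008
clock: 7.17
tool_pos: [0.5435, 0.0641, 0.1672]
ee_rot: [-0.002, 0.209, 0.978, -0.0]
ft_force: [0.2, -0.5, -0.3]
opening: 0.006
t 7.1667 pos [0.5435 0.0641 0.1672] F [ 0.2 -0.5 -0.3] open 0.006 delta units [3.34 5.69 0.09] tilt [-0.004  0.001 -1.   ]
```

```bash

python3 -m creep '[[[0.8,1.3,0,0,0,0,0],[1.6,2.7,0,0,0,0,0],[2.4,4.1,0,0,0,0,0],[3.1,5.3,0.1,0,0,0,0],[3.34,5.69,0.1,0,0,0,0]]]'
python3 -m creep '[[[0,0,0,0,0,0,0],[0,0,0,0,0,0,0],[0,0,0,0,0,0,0],[0,0,0,0,0,0,0],[0,0,0,0,0,0,0]]]'
python3 -c "
from h import *
import cv2
to([.5255,.228,.06])
for n in('top','scene'):cv2.imwrite(f'pics/{n}6.png',cams.snapshot(n)[:,:,::-1])"
```

```text
clock: 7.58
tool_pos: [0.5244, 0.2319, 0.1647]
ee_rot: [-0.002, 0.208, 0.978, 0.0]
ft_force: [-0.5, 0.3, 0.9]
opening: 0.006
clock: 8.0
tool_pos: [0.5248, 0.2306, 0.1648]
ee_rot: [-0.002, 0.208, 0.978, 0.0]
ft_force: [0.2, -0.5, 0.5]
opening: 0.004
t 8.0 pos [0.5248 0.2306 0.1648] F [ 0.2 -0.5  0.5] open 0.004 delta units [-0.08 -0.08  4.19] tilt [-0.004  0.001 -1.   ]
```

View pics/scene6.png

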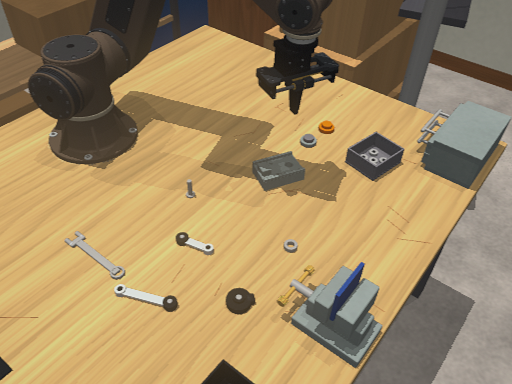

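The scene view shows the fingertips at about (296,108), above the bore at (288,164). Nothing has moved. Next I descend.

```bash
python3 -c "
from h import *
print(proj('scene',[.5248,.2306,.1648]))"
python3 -m creep '[[[-0.08,-0.08,0.8,0,0,0,0],[-0.08,-0.08,1.6,0,0,0,0],[-0.08,-0.08,2.4,0,0,0,0],[-0.08,-0.08,3.2,0,0,0,0],[-0.08,-0.08,3.5,0,0,0,0]]]'
python3 -c "
from h import *
import cv2
to([.5255,.228,.06])
cv2.imwrite('pics/s7.png',cv2.resize(cams.snapshot('scene')[80:200,220:380,::-1],(800,600)))"
```

```text
[292.31891878 121.71428755]
clock: 8.52
tool_pos: [0.5246, 0.2275, 0.075]
ee_rot: [-0.003, 0.209, 0.978, -0.001]
ft_force: [0.1, 0.1, -0.7]
opening: 0.005
t 8.5167 pos [0.5246 0.2275 0.075 ] F [ 0.1  0.1 -0.7] open 0.005 delta units [-0.03  0.03  0.6 ] tilt [-0.007  0.    -1.   ]
```

View pics/s7.png

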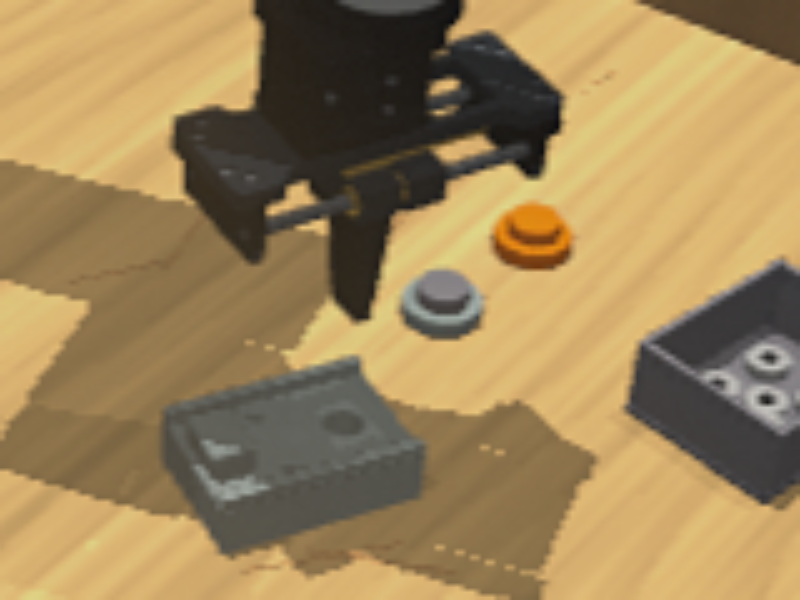

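```bash
python3 -c "
from h import *
for z in (.075,.085,.095): print(proj('scene',[.5246,.2275,z]))"
python3 -m creep '[[[-0.03,0.03,0.3,0,0,0,0],[-0.03,0.03,0.6,0,0,0,0],[-0.03,0.03,0.6,0,0,0,0],[-0.03,0.03,0.6,0,0,0,0],[-0.03,0.03,0.6,0,0,0,0]]]'
python3 -c "
from h import *
import cv2
to([.5255,.228,.06])
cv2.imwrite('pics/s8.png',cv2.resize(cams.snapshot('scene')[80:200,220:380,::-1],(800,600)))"
```

```text
[288.87556717 150.66825885]
[289.15776864 147.64873593]
[289.44321298 144.59451458]
clock: 8.98
tool_pos: [0.5256, 0.228, 0.0604]
ee_rot: [-0.003, 0.209, 0.978, -0.001]
ft_force: [0.3, 0.3, 0.6]
opening: 0.005
t 8.9833 pos [0.5256 0.228  0.0604] F [0.3 0.3 0.6] open 0.005 delta units [ 0.   -0.    0.01] tilt [-0.007  0.    -1.   ]
```

View pics/s8.png

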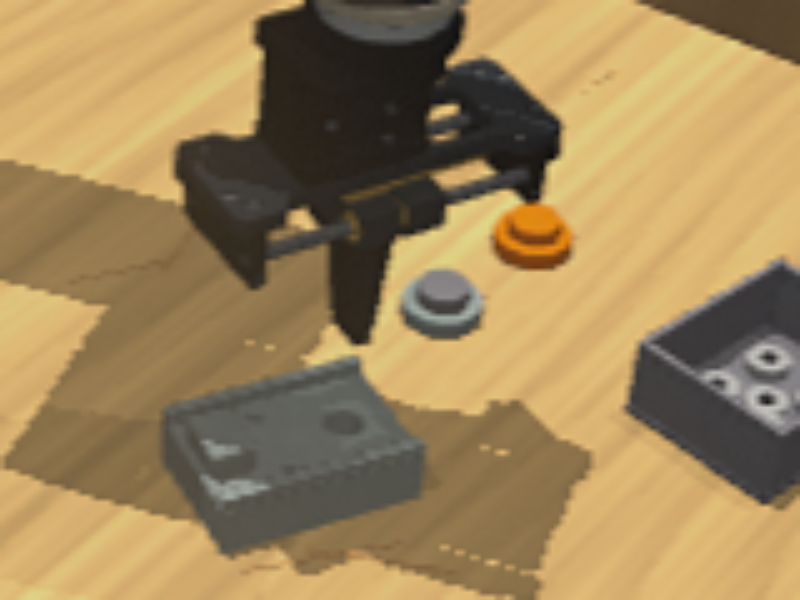

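The tip now appears at full-frame (292,148), but the projected TCP is (288.5,155). That's a bigger mismatch than at the roller, so I'll repeat the screw check here.

```bash
python3 -c "
from h import *
import cv2
i=cams.snapshot('scene')[75:145,245:345,::-1];a=cv2.resize(i,None,fx=8,fy=8,interpolation=cv2.INTER_CUBIC)
cv2.imwrite('pics/s9.png',cv2.convertScaleAbs(a,alpha=2.2,beta=0))
T=cams.snapshot('top')[:,:,::-1];cv2.imwrite('pics/t9f.png',T)
print(proj('top',[.5256,.228,.06]),proj('top',[.5256,.228,.2]))
t=T[130:220,110:220];cv2.imwrite('pics/t9.png',cv2.convertScaleAbs(cv2.resize(t,None,fx=6.5,fy=6.5,interpolation=cv2.INTER_CUBIC),alpha=2.5,beta=0))
"
```

```text
[177.12984822 186.95062052] [165.42553462 180.11250452]
```

View pics/s9.png

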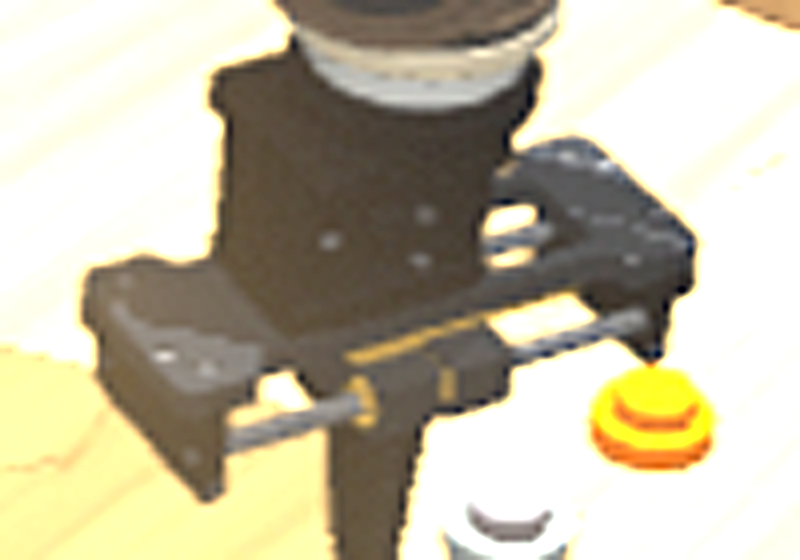

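View pics/t9.png

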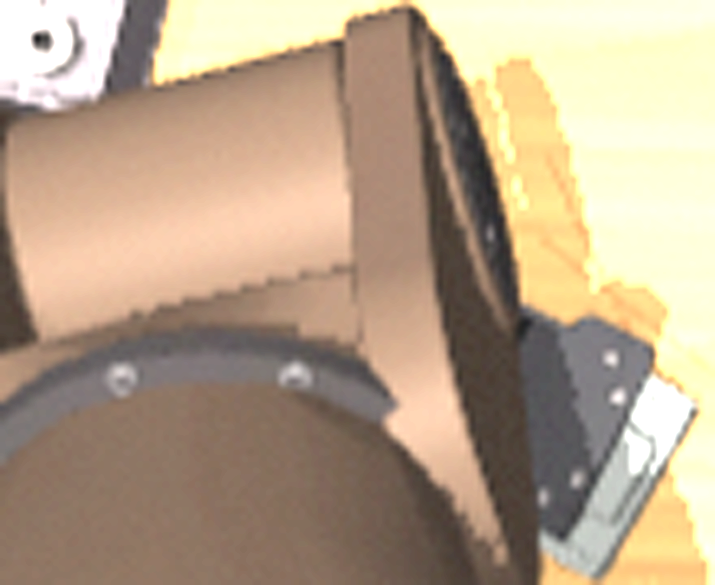

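View pics/t9f.png

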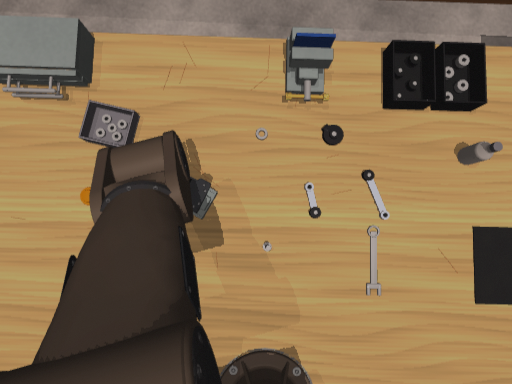

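```bash
python3 -c "
from h import *
from scipy.optimize import least_squares
from cell import readout
from scipy.spatial.transform import Rotation as Ro
o=readout.get_obs();w=o['ee_rot'];R=Ro.from_quat([w[1],w[2],w[3],w[0]])
for s,t in [((207,370),(611,358)),((164,355),(618,397)),]:
  s=np.array(s)/8+[244.6,74.6];t=np.array(t)/6.5+[109.5,129.5]
  r=least_squares(lambda p:np.r_[proj('top',p)-t,proj('scene',p)-s],[.5,.2,.1])
  print(r.x.round(4),r.fun.round(2),'tool',R.inv().apply(r.x-o['tool_pos']).round(4))
for x in [(-.0246,-.0772),(-.0143,-.0844),(.0144,-.0844),(.0244,-.0772)]:
  p=o['tool_pos']+R.apply([*x,-.1497]);print((proj('scene',p)-[244.6,74.6])*8,(proj('top',p)-[109.5,129.5])*6.5)
for x in [(-.01,0),(.01,0)]:
  for y in(-.012,0,.012):
   for z in(-.019,0): print(x[0],y,z,proj('scene',o['tool_pos']+R.apply([x[0],y,z])).round(1))
"
```

```text
[0.5174 0.1473 0.2101] [ 0.    0.01  0.01 -0.  ] tool [-0.0245 -0.0775 -0.1497]
[0.5046 0.1442 0.2112] [ 0.11  0.14  0.2  -0.02] tool [-0.0141 -0.0854 -0.1507]
[208.06685666 369.75102025] [610.27271461 357.45024996]
[168.87121172 357.08600399] [616.2974412  396.32440864]
[121.74271609 304.90018861] [576.04596734 477.83550306]
[127.16004615 281.00162386] [541.44114924 496.52025348]
-0.01 -0.012 -0.019 [287.4 153. ]
-0.01 -0.012 0 [286.9 158.6]
-0.01 0 -0.019 [291.5 151.7]
-0.01 0 0 [290.9 157.3]
-0.01 0.012 -0.019 [295.5 150.3]
-0.01 0.012 0 [294.8 156. ]
0.01 -0.012 -0.019 [283.5 148.5]
0.01 -0.012 0 [283.  154.2]
0.01 0 -0.019 [287.5 147.2]
0.01 0 0 [286.9 152.9]
0.01 0.012 -0.019 [291.5 145.9]
0.01 0.012 0 [290.9 151.6]
```

The screws match the tool frame to about 1 mm here too, so the tool pose is sound and I can hold.

```bash

python3 -m creep '[[[0,0,0,0,0,0,0],[0,0,0,0,0,0,0],[0,0,0,0,0,0,0],[0,0,0,0,0,0,0],[0,0,0,0,0,0,0]]]'
python3 -m creep '[[[0,0,0,0,0,0,0],[0,0,0,0,0,0,0],[0,0,0,0,0,0,0],[0,0,0,0,0,0,0],[0,0,0,0,0,0,0]]]'
python3 -m creep '[[[0,0,0,0,0,0,0],[0,0,0,0,0,0,0],[0,0,0,0,0,0,0],[0,0,0,0,0,0,0],[0,0,0,0,0,0,0]]]'
python3 -m creep '[[[0,0,0,0,0,0,0],[0,0,0,0,0,0,0],[0,0,0,0,0,0,0],[0,0,0,0,0,0,0],[0,0,0,0,0,0,0]]]'
python3 -m creep '[[[0,0,0,0,0,0,0],[0,0,0,0,0,0,0],[0,0,0,0,0,0,0],[0,0,0,0,0,0,0],[0,0,0,0,0,0,0]]]'
python3 -m creep '[[[0,0,-0.8,0,0,0,0],[0,0,-1.6,0,0,0,0],[0,0,-2.4,0,0,0,0],[0,0,-2.8,0,0,0,0],[0,0,-3.0,0,0,0,0]]]'
python3 -c "from h import *;to([.495,.3715,.12])"
```

```text
clock: 9.55
tool_pos: [0.5256, 0.2281, 0.0604]
ee_rot: [-0.003, 0.209, 0.978, -0.001]
ft_force: [0.5, -0.1, -0.1]
opening: 0.005
clock: 9.97
tool_pos: [0.5256, 0.2281, 0.0604]
ee_rot: [-0.003, 0.209, 0.978, -0.001]
ft_force: [-0.8, 0.4, -0.5]
opening: 0.007
clock: 10.38
tool_pos: [0.5256, 0.2281, 0.0603]
ee_rot: [-0.003, 0.209, 0.978, -0.001]
ft_force: [0.8, -0.3, -0.8]
opening: 0.006
clock: 10.8
tool_pos: [0.5255, 0.2281, 0.0604]
ee_rot: [-0.003, 0.209, 0.978, -0.001]
ft_force: [0.2, -0.7, 0.2]
opening: 0.004
clock: 11.22
tool_pos: [0.5256, 0.2281, 0.0603]
ee_rot: [-0.003, 0.209, 0.978, -0.001]
ft_force: [0.1, -0.1, -0.1]
opening: 0.004
clock: 11.63
tool_pos: [0.5266, 0.2282, 0.1367]
ee_rot: [-0.002, 0.209, 0.978, -0.0]
ft_force: [-0.7, -0.3, -0.3]
opening: 0.005
t 11.6333 pos [0.5266 0.2282 0.1367] F [-0.7 -0.3 -0.3] open 0.005 delta units [3.49 4.72 0.68] tilt [-0.005  0.001 -1.   ]
```

```bash

python3 -m creep '[[[0.8,1.1,0,0,0,0,0],[1.6,2.2,0,0,0,0,0],[2.5,3.3,0,0,0,0,0],[3.2,4.4,0.3,0,0,0,0],[3.49,4.72,0.6,0,0,0,0]]]'
python3 -m creep '[[[0,0,0.3,0,0,0,0],[0,0,0.8,0,0,0,0],[0,0,1.4,0,0,0,0],[0,0,1.8,0,0,0,0],[0,0,1.8,0,0,0,0]]]'
python3 -c "
from h import *
import cv2
to([.495,.3715,.05])
cv2.imwrite('pics/s10.png',cv2.resize(cams.snapshot('scene')[60:180,240:400,::-1],(800,600)))"
```

```text
clock: 12.05
tool_pos: [0.494, 0.375, 0.1212]
ee_rot: [-0.002, 0.207, 0.978, 0.0]
ft_force: [0.9, 0.4, -0.2]
opening: 0.006
clock: 12.47
tool_pos: [0.493, 0.3733, 0.0735]
ee_rot: [-0.004, 0.208, 0.978, -0.001]
ft_force: [-0.5, 0.7, -0.6]
opening: 0.004
t 12.4667 pos [0.493  0.3733 0.0735] F [-0.5  0.7 -0.6] open 0.004 delta units [-0.11 -0.03  0.94] tilt [-0.008 -0.001 -1.   ]
```

View pics/s10.png

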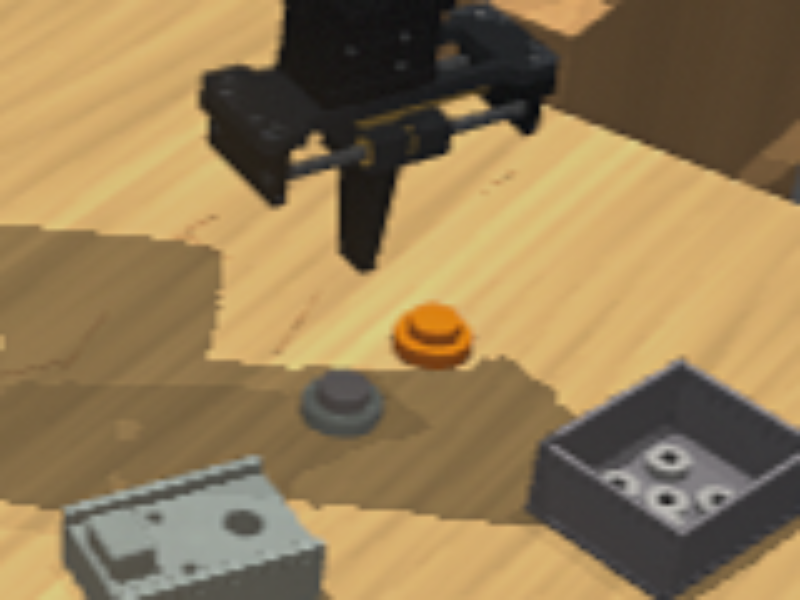

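The button's top is at full-frame (309,138) with the fingertips above it at (313,114), and the orange button is well clear. I'll go down in small steps and watch the force.

```bash

python3 -m creep '[[[-0.1,0,0.3,0,0,0,0],[-0.1,0,0.6,0,0,0,0],[-0.1,0,0.9,0,0,0,0],[-0.1,0,1.1,0,0,0,0],[-0.1,0,1.1,0,0,0,0]]]'
python3 -m creep '[[[0,0,0.1,0,0,0,0],[0,0,0.2,0,0,0,0],[0,0,0.3,0,0,0,0],[0,0,0.3,0,0,0,0],[0,0,0.3,0,0,0,0]]]'
python3 -c "from h import *;to([.495,.372,.03])"
```

```text
clock: 12.93
tool_pos: [0.4952, 0.3725, 0.0461]
ee_rot: [-0.004, 0.208, 0.978, -0.001]
ft_force: [0.1, -0.3, 0.7]
opening: 0.005
clock: 13.35
tool_pos: [0.4951, 0.3725, 0.0386]
ee_rot: [-0.004, 0.208, 0.978, -0.001]
ft_force: [-1.0, -0.5, 0.8]
opening: 0.006
t 13.35 pos [0.4951 0.3725 0.0386] F [-1.  -0.5  0.8] open 0.006 delta units [-0.01 -0.02  0.34] tilt [-0.008 -0.001 -1.   ]
```

```bash

python3 -m creep '[[[0,0,0.1,0,0,0,0],[0,0,0.2,0,0,0,0],[0,0,0.3,0,0,0,0],[0,0,0.3,0,0,0,0],[0,0,0.3,0,0,0,0]]]'
python3 -c "
from h import *
import cv2
to([.495,.372,.02])
cv2.imwrite('pics/s11.png',cv2.resize(cams.snapshot('scene')[90:165,260:360,::-1],(800,600)))"
```

```text
clock: 13.77
tool_pos: [0.4949, 0.3724, 0.0309]
ee_rot: [-0.004, 0.208, 0.978, -0.001]
ft_force: [0.5, 0.8, -0.1]
opening: 0.006
t 13.7667 pos [0.4949 0.3724 0.0309] F [ 0.5  0.8 -0.1] open 0.006 delta units [-0.01 -0.01  0.43] tilt [-0.009 -0.001 -1.   ]
```

View pics/s11.png

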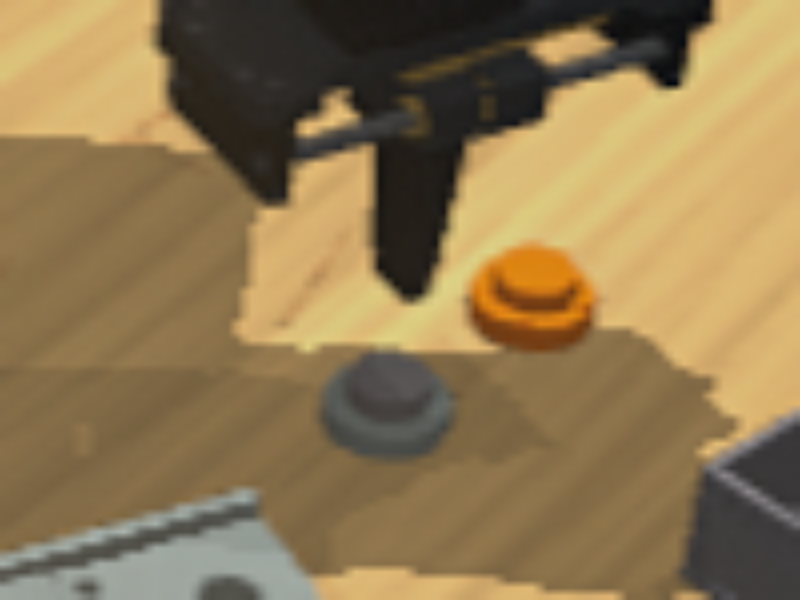

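```bash
python3 -c "
from h import *
from cell import readout
from scipy.spatial.transform import Rotation as Ro
import cv2
o=readout.get_obs();w=o['ee_rot'];R=Ro.from_quat([w[1],w[2],w[3],w[0]])
i=cv2.resize(cams.snapshot('scene')[90:165,260:360,::-1],(800,600),interpolation=cv2.INTER_CUBIC);i=cv2.convertScaleAbs(i,alpha=2.5)
def pt(p):
  u=(proj('scene',p)-[259.5,89.5])*8;return tuple(int(a) for a in u)
P=lambda x,y,z:pt(o['tool_pos']+R.apply([x,y,z]))
cv2.line(i,P(0,0,0),P(0,0,-.078),(0,0,255),1)
for x in(-.01,.01):
  for y in(-.012,.012):
    cv2.line(i,P(x,y,0),P(x,y,-.078),(0,255,0),1)
for z in(0,-.078):
  q=[P(x,y,z) for x,y in((-.01,-.012),(.01,-.012),(.01,.012),(-.01,.012))]
  cv2.polylines(i,[np.array(q)],True,(255,0,0),1)
c=[pt([.495+.016*np.cos(a),.372+.016*np.sin(a),.0175]) for a in np.arange(0,6.3,.2)]
cv2.polylines(i,[np.array(c)],True,(255,255,0),1)
cv2.imwrite('pics/s12.png',i)"
```

```text
(no output)
```

View pics/s12.png

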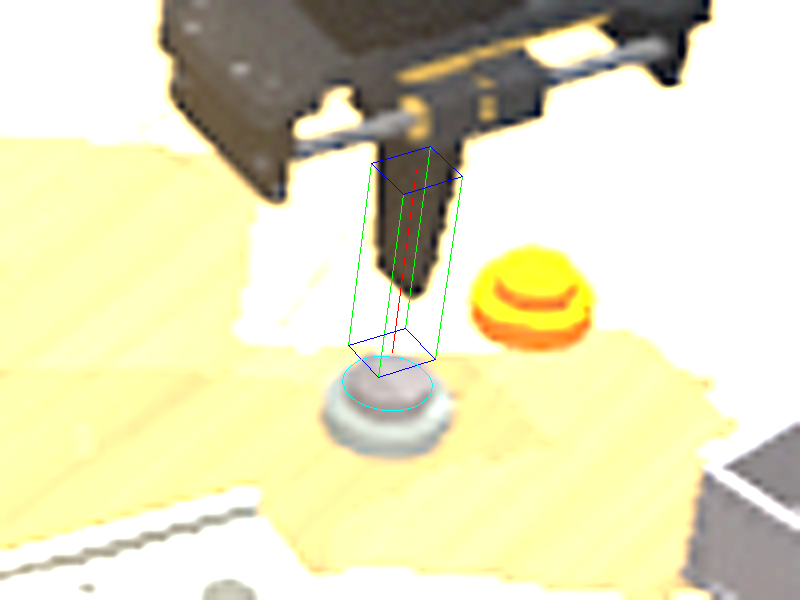

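The fingers lie on the predicted axis and are only drawn shorter, and the predicted button outline matches. I continue down.

```bash

python3 -m creep '[[[0,0,0.08,0,0,0,0],[0,0,0.16,0,0,0,0],[0,0,0.24,0,0,0,0],[0,0,0.24,0,0,0,0],[0,0,0.24,0,0,0,0]]]'
python3 -c "from h import *;to([.495,.372,.02])"
```

```text
clock: 14.28
tool_pos: [0.4949, 0.3725, 0.0249]
ee_rot: [-0.004, 0.208, 0.978, -0.001]
ft_force: [0.0, -0.4, -0.3]
opening: 0.005
t 14.2833 pos [0.4949 0.3725 0.0249] F [ 0.  -0.4 -0.3] open 0.005 delta units [-0.01 -0.02  0.2 ] tilt [-0.009 -0.001 -1.   ]
```

```bash

python3 -m creep '[[[0,0,0.06,0,0,0,0],[0,0,0.12,0,0,0,0],[0,0,0.16,0,0,0,0],[0,0,0.16,0,0,0,0],[0,0,0.16,0,0,0,0]]]'
python3 -c "from h import *;to([.495,.372,.02])"
```

```text
clock: 14.7
tool_pos: [0.4948, 0.3724, 0.0208]
ee_rot: [-0.004, 0.208, 0.978, -0.001]
ft_force: [0.2, 0.2, -1.1]
opening: 0.007
t 14.7 pos [0.4948 0.3724 0.0208] F [ 0.2  0.2 -1.1] open 0.007 delta units [-0.01 -0.01  0.03] tilt [-0.009 -0.001 -1.   ]
```

```bash

python3 -m creep '[[[0,0,0.05,0,0,0,0],[0,0,0.1,0,0,0,0],[0,0,0.12,0,0,0,0],[0,0,0.12,0,0,0,0],[0,0,0.12,0,0,0,0]]]'
python3 -c "from h import *;to([.495,.372,.02])"
```

```text
clock: 15.12
tool_pos: [0.4948, 0.3725, 0.0178]
ee_rot: [-0.004, 0.208, 0.978, -0.001]
ft_force: [-0.5, -0.3, -0.8]
opening: 0.003
t 15.1167 pos [0.4948 0.3725 0.0178] F [-0.5 -0.3 -0.8] open 0.003 delta units [-0.01 -0.01 -0.09] tilt [-0.009 -0.001 -1.   ]
```

```bash

python3 -m creep '[[[0,0,0.05,0,0,0,0],[0,0,0.1,0,0,0,0],[0,0,0.1,0,0,0,0],[0,0,0.1,0,0,0,0],[0,0,0.1,0,0,0,0]]]'
python3 -c "
from h import *
import cv2
to([.495,.372,.02])
cv2.imwrite('pics/s13.png',cv2.convertScaleAbs(cv2.resize(cams.snapshot('scene')[90:165,260:360,::-1],(800,600)),alpha=1.6))"
```

```text
clock: 15.53
tool_pos: [0.4948, 0.3724, 0.0153]
ee_rot: [-0.004, 0.208, 0.978, -0.001]
ft_force: [0.1, 0.6, -0.7]
opening: 0.006
t 15.5333 pos [0.4948 0.3724 0.0153] F [ 0.1  0.6 -0.7] open 0.006 delta units [-0.01 -0.01 -0.19] tilt [-0.009 -0.001 -1.   ]
```

View pics/s13.png

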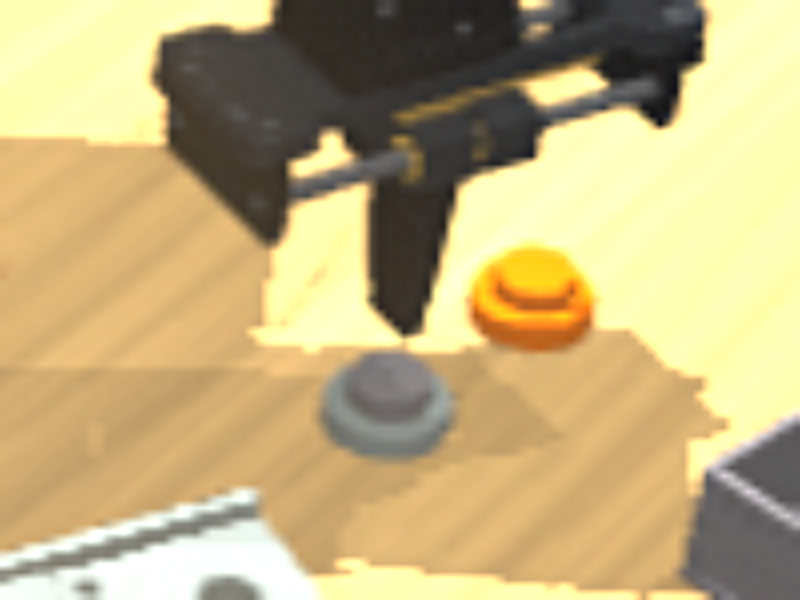

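There's no contact yet, and the picture shows a gap of about 5 px (403,337 → 390,380), which is consistent with the drawn fingertips. I'll carry on down in small steps.

```bash

python3 -m creep '[[[0,0,0.05,0,0,0,0],[0,0,0.1,0,0,0,0],[0,0,0.12,0,0,0,0],[0,0,0.12,0,0,0,0],[0,0,0.12,0,0,0,0]]]'
python3 -c "from h import *;to([.495,.372,.02])"
```

```text
clock: 16.0
tool_pos: [0.4948, 0.3724, 0.0122]
ee_rot: [-0.004, 0.208, 0.978, -0.001]
ft_force: [-0.2, 0.1, 1.4]
opening: 0.007
t 16.0 pos [0.4948 0.3724 0.0122] F [-0.2  0.1  1.4] open 0.007 delta units [-0.01 -0.01 -0.31] tilt [-0.009 -0.001 -1.   ]
```

```bash

python3 -m creep '[[[0,0,0.05,0,0,0,0],[0,0,0.1,0,0,0,0],[0,0,0.1,0,0,0,0],[0,0,0.1,0,0,0,0],[0,0,0.1,0,0,0,0]]]'
python3 -c "
from h import *
import cv2
to([.495,.372,.02])
cv2.imwrite('pics/s14.png',cv2.convertScaleAbs(cv2.resize(cams.snapshot('scene')[90:165,260:360,::-1],(800,600)),alpha=1.6))"
```

```text
clock: 16.42
tool_pos: [0.4948, 0.3724, 0.0097]
ee_rot: [-0.004, 0.208, 0.978, -0.001]
ft_force: [-1.0, 0.2, -0.4]
opening: 0.005
t 16.4167 pos [0.4948 0.3724 0.0097] F [-1.   0.2 -0.4] open 0.005 delta units [-0.01 -0.01 -0.41] tilt [-0.009 -0.001 -1.   ]
```

View pics/s14.png

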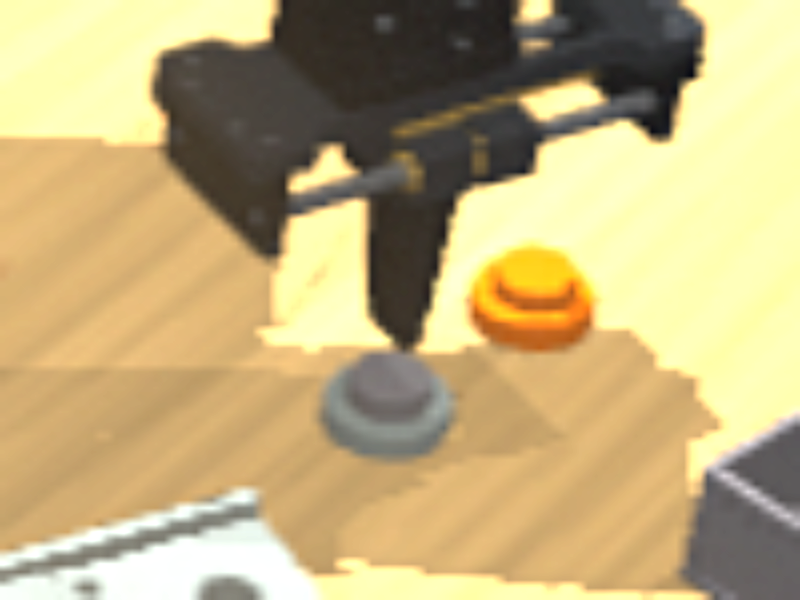

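```bash

python3 -m creep '[[[0,0,0.05,0,0,0,0],[0,0,0.1,0,0,0,0],[0,0,0.1,0,0,0,0],[0,0,0.1,0,0,0,0],[0,0,0.1,0,0,0,0]]]'
python3 -c "
from h import *
import cv2
to([.495,.372,.02])
cv2.imwrite('pics/s15.png',cv2.convertScaleAbs(cv2.resize(cams.snapshot('scene')[110:155,280:340,::-1],(800,600),interpolation=cv2.INTER_CUBIC),alpha=2))"
```

```text
clock: 16.88
tool_pos: [0.4948, 0.3724, 0.0072]
ee_rot: [-0.004, 0.208, 0.978, -0.001]
ft_force: [0.3, 0.6, -0.0]
opening: 0.009
t 16.8833 pos [0.4948 0.3724 0.0072] F [ 0.3  0.6 -0. ] open 0.009 delta units [-0.01 -0.01 -0.51] tilt [-0.009 -0.001 -1.   ]
```

View pics/s15.png

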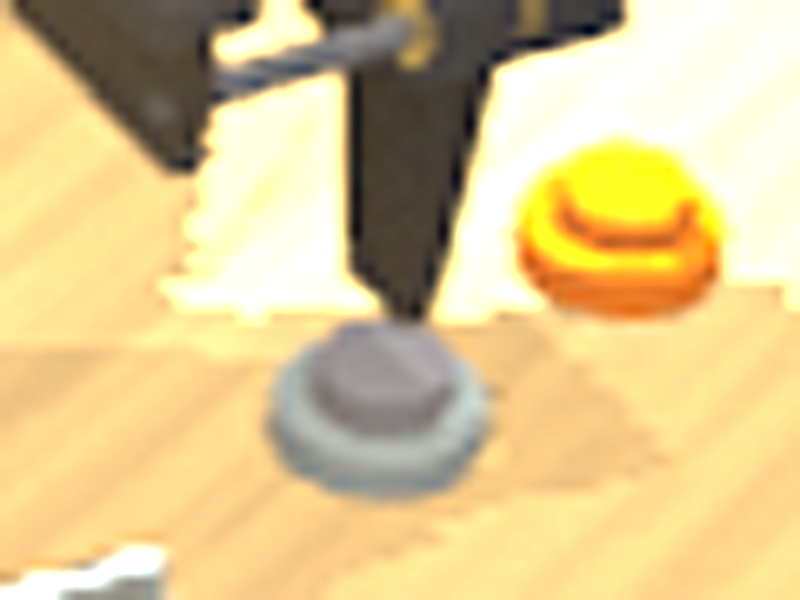

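```bash

python3 -m creep '[[[0,0,0.05,0,0,0,0],[0,0,0.1,0,0,0,0],[0,0,0.1,0,0,0,0],[0,0,0.1,0,0,0,0],[0,0,0.1,0,0,0,0]]]'
python3 -c "
from h import *
import cv2
to([.495,.372,.02])
cv2.imwrite('pics/s16.png',cv2.convertScaleAbs(cv2.resize(cams.snapshot('scene')[110:155,280:340,::-1],(800,600),interpolation=cv2.INTER_NEAREST),alpha=2.2))"
```

```text
clock: 17.35
tool_pos: [0.4947, 0.3724, 0.0047]
ee_rot: [-0.004, 0.208, 0.978, -0.001]
ft_force: [-0.3, -0.3, -0.8]
opening: 0.003
t 17.35 pos [0.4947 0.3724 0.0047] F [-0.3 -0.3 -0.8] open 0.003 delta units [-0.01 -0.01 -0.61] tilt [-0.009 -0.001 -1.   ]
```

View pics/s16.png

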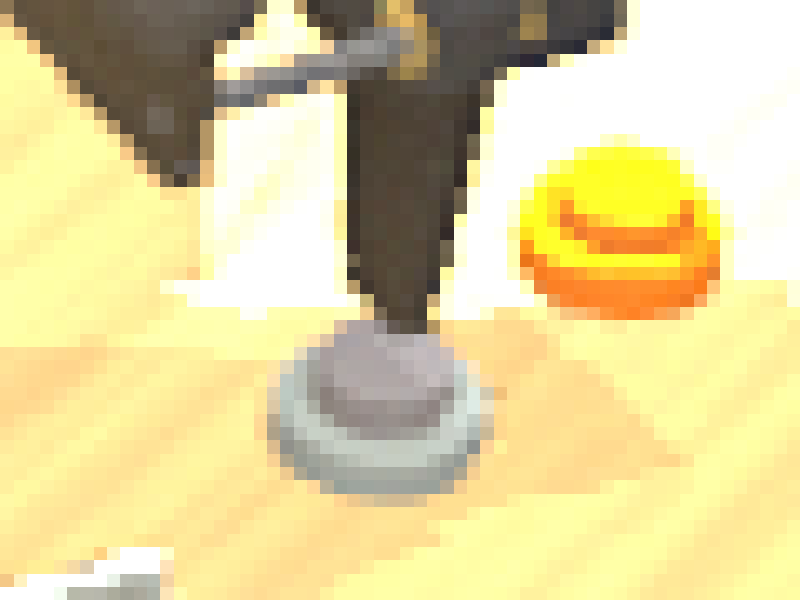

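The fingertip at (410,330) now covers the back edge of the button top, so it is above the button, not behind it. I continue.

```bash

python3 -m creep '[[[0,0,0.05,0,0,0,0],[0,0,0.1,0,0,0,0],[0,0,0.1,0,0,0,0],[0,0,0.1,0,0,0,0],[0,0,0.1,0,0,0,0]]]'
python3 -c "from h import *;to([.495,.372,.02])"
```

```text
clock: 17.82
tool_pos: [0.4947, 0.3724, 0.0023]
ee_rot: [-0.004, 0.208, 0.978, -0.001]
ft_force: [-0.2, 0.2, 0.5]
opening: 0.006
t 17.8167 pos [0.4947 0.3724 0.0023] F [-0.2  0.2  0.5] open 0.006 delta units [-0.01 -0.01 -0.71] tilt [-0.009 -0.001 -1.   ]
```

```bash

python3 -m creep '[[[0,0,0.04,0,0,0,0],[0,0,0.08,0,0,0,0],[0,0,0.08,0,0,0,0],[0,0,0.08,0,0,0,0],[0,0,0.08,0,0,0,0]]]'
python3 -c "
from h import *
import cv2
to([.495,.372,.02])
cv2.imwrite('pics/s17.png',cv2.convertScaleAbs(cv2.resize(cams.snapshot('scene')[110:155,280:340,::-1],(800,600),interpolation=cv2.INTER_NEAREST),alpha=2.2))"
```

```text
clock: 18.23
tool_pos: [0.4947, 0.3724, 0.0002]
ee_rot: [-0.004, 0.208, 0.978, -0.001]
ft_force: [0.0, 0.1, 0.0]
opening: 0.008
t 18.2333 pos [4.947e-01 3.724e-01 2.000e-04] F [0.  0.1 0. ] open 0.008 delta units [-0.01 -0.01 -0.79] tilt [-0.009 -0.001 -1.   ]
```

View pics/s17.png

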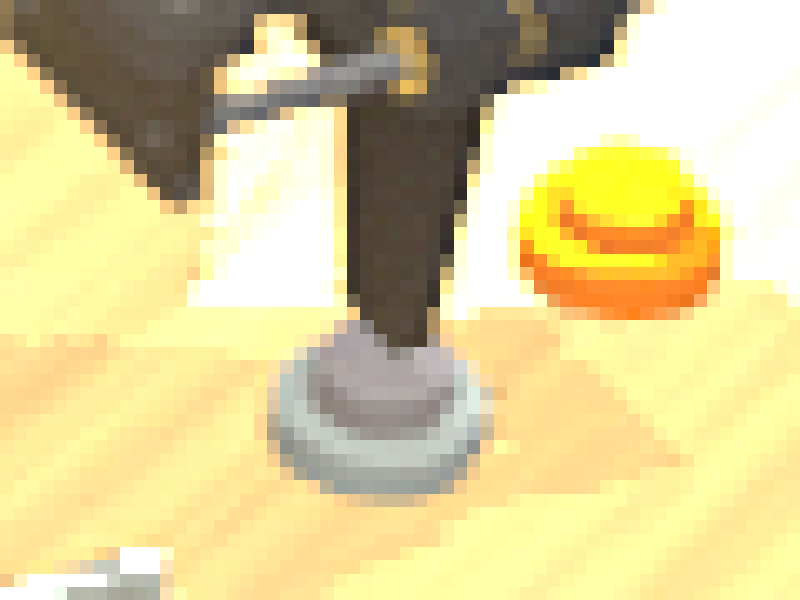

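```bash

python3 -m creep '[[[0,0,0.04,0,0,0,0],[0,0,0.08,0,0,0,0],[0,0,0.08,0,0,0,0],[0,0,0.08,0,0,0,0],[0,0,0.08,0,0,0,0]]]'
python3 -c "
from h import *
import cv2
to([.495,.372,.02])
cv2.imwrite('pics/s18.png',cv2.convertScaleAbs(cv2.resize(cams.snapshot('scene')[110:155,280:340,::-1],(800,600),interpolation=cv2.INTER_NEAREST),alpha=2.2))"
```

```text
clock: 18.7
tool_pos: [0.4947, 0.3724, -0.0018]
ee_rot: [-0.004, 0.208, 0.978, -0.001]
ft_force: [0.6, 0.2, 0.4]
opening: 0.006
t 18.7 pos [ 0.4947  0.3724 -0.0018] F [0.6 0.2 0.4] open 0.006 delta units [-0.01 -0.01 -0.87] tilt [-0.009 -0.001 -1.   ]
```

View pics/s18.png

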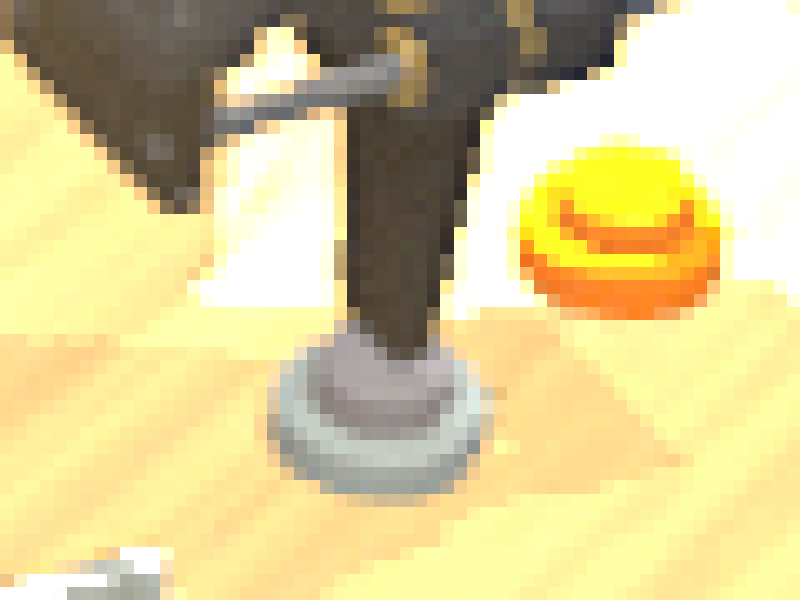

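```bash

python3 -m creep '[[[0,0,0.04,0,0,0,0],[0,0,0.08,0,0,0,0],[0,0,0.08,0,0,0,0],[0,0,0.08,0,0,0,0],[0,0,0.08,0,0,0,0]]]'
python3 -c "from h import *;to([.495,.372,.02])"
```

```text
clock: 19.17
tool_pos: [0.4947, 0.3724, -0.0038]
ee_rot: [-0.004, 0.208, 0.978, -0.001]
ft_force: [0.9, -0.3, -0.4]
opening: 0.004
t 19.1667 pos [ 0.4947  0.3724 -0.0038] F [ 0.9 -0.3 -0.4] open 0.004 delta units [-0.01 -0.02 -0.95] tilt [-0.009 -0.001 -1.   ]
```

```bash

python3 -m creep '[[[0,0,0.04,0,0,0,0],[0,0,0.08,0,0,0,0],[0,0,0.08,0,0,0,0],[0,0,0.08,0,0,0,0],[0,0,0.08,0,0,0,0]]]'
python3 -c "
from h import *
import cv2
to([.495,.372,.02])
cv2.imwrite('pics/s19.png',cv2.convertScaleAbs(cv2.resize(cams.snapshot('scene')[110:155,280:340,::-1],(800,600),interpolation=cv2.INTER_NEAREST),alpha=2.2))"
```

```text
clock: 19.58
tool_pos: [0.4947, 0.3724, -0.0058]
ee_rot: [-0.004, 0.208, 0.978, -0.001]
ft_force: [0.5, -0.2, -0.4]
opening: 0.001
t 19.5833 pos [ 0.4947  0.3724 -0.0058] F [ 0.5 -0.2 -0.4] open 0.001 delta units [-0.01 -0.02 -1.03] tilt [-0.009 -0.001 -1.   ]
```

View pics/s19.png

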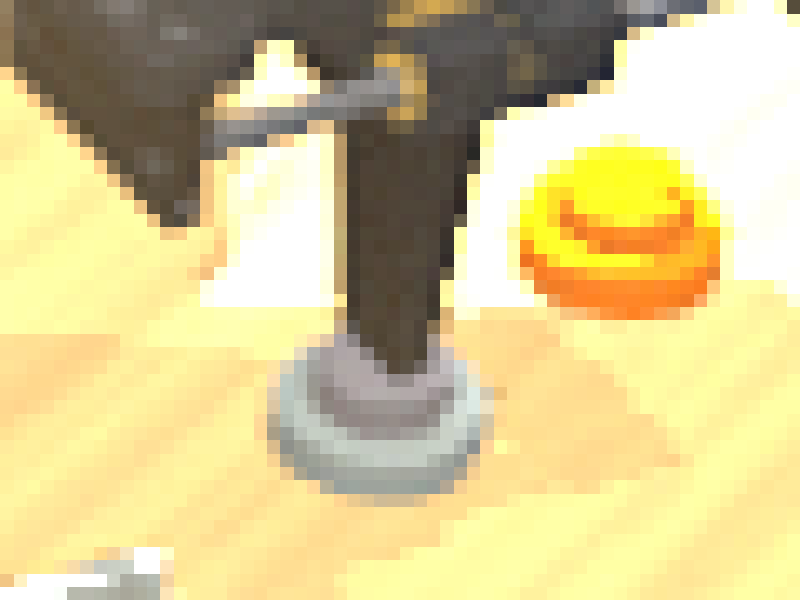

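```bash
python3 -c "
from h import *
from cell import readout
from scipy.spatial.transform import Rotation as Ro
import cv2
o=readout.get_obs();w=o['ee_rot'];R=Ro.from_quat([w[1],w[2],w[3],w[0]])
i=cv2.resize(cams.snapshot('scene')[90:165,260:360,::-1],(800,600),interpolation=cv2.INTER_CUBIC);i=cv2.convertScaleAbs(i,alpha=2.5)
def pt(p):
  u=(proj('scene',p)-[259.5,89.5])*8;return tuple(int(a) for a in u)
P=lambda x,y,z:pt(o['tool_pos']+R.apply([x,y,z]))
for z,c in((-.078,(0,0,255)),(-.098,(0,255,0)),(-.15,(255,0,0))):
  q=[P(x,y,z) for x,y in((-.0375,-.09),(.0375,-.09),(.0375,.09),(-.0375,.09))]
  cv2.polylines(i,[np.array(q)],True,c,1)
for z,c in((-.02,(0,255,255)),(-.024,(0,165,255))):
  q=[P(x,y,z) for x,y in((-.01,-.012),(.01,-.012),(.01,.012),(-.01,.012))]
  cv2.polylines(i,[np.array(q)],True,c,1)
cv2.imwrite('pics/s20.png',i)"
```

```text
(no output)
```

View pics/s20.png

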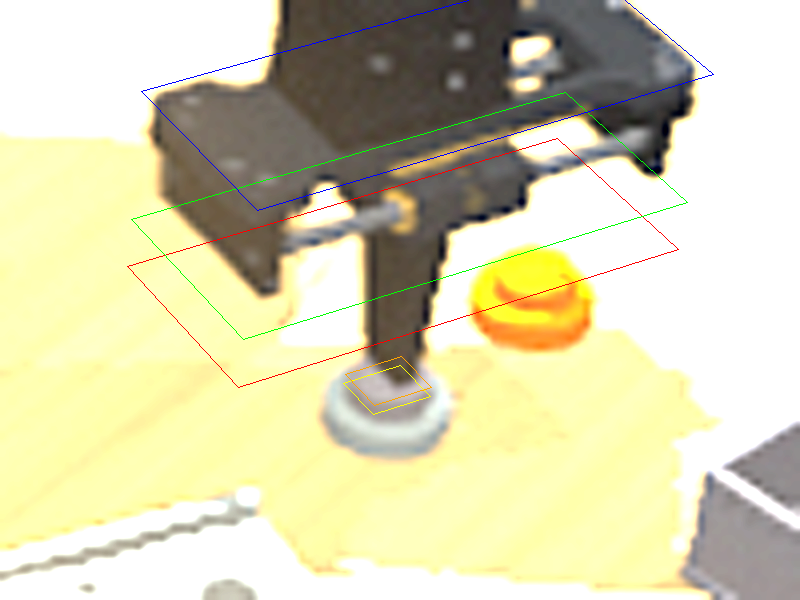

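```bash
python3 -c "
from h import *
from scipy.spatial.transform import Rotation as Ro
import cv2
w=[-1.51e-4,.20838,.97805,-4.9e-4];R=Ro.from_quat([w[1],w[2],w[3],w[0]]);t=np.array([.2546,.5705,.183])
i=cv2.imread('pics/scene0.png')[0:60,240:340];i=cv2.resize(i,None,fx=8,fy=8,interpolation=cv2.INTER_NEAREST);i=cv2.convertScaleAbs(i,alpha=2)
def pt(p):
  u=(proj('scene',p)-[239.5,-.5])*8;return tuple(int(a) for a in u)
for y in(-.0535,.0535):
 for z,c in((0,(0,0,255)),(-.019,(0,255,0)),(-.03,(255,0,0))):
  cv2.polylines(i,[np.array([pt(t+R.apply([a,y+b,z])) for a,b in((-.01,-.006),(.01,-.006),(.01,.006),(-.01,.006))])],True,c,1)
cv2.imwrite('pics/s21.png',i)"
```

```text
(no output)
```

View pics/s21.png

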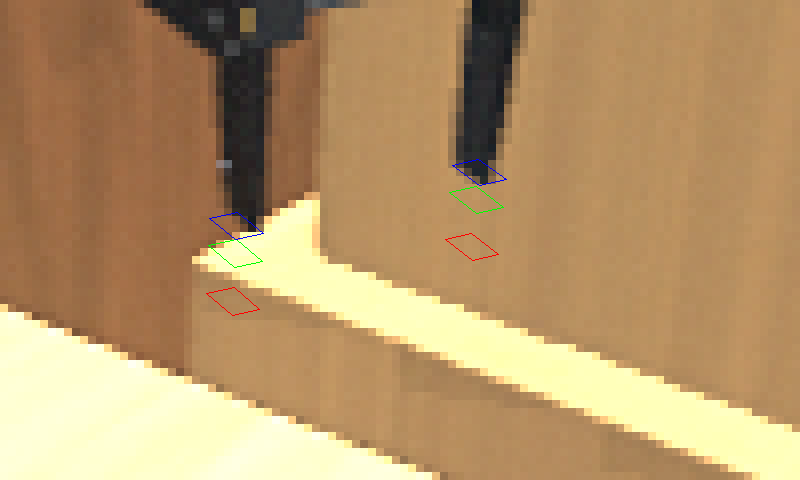

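The start picture settles it. With the gripper open, the fingertips were also about 30 mm above the reported `tool_pos`, so the reported point lies about 30 mm beyond the real fingertips. Horizontal agreement is good. My holds may therefore have been about 30 mm higher than intended, with the bore hold at or past the limit. The button hasn't been touched, so I'll repeat both holds lower and then press.

```bash

python3 -m creep '[[[0,0,-1.0,0,0,0,0],[0,0,-2.2,0,0,0,0],[0,0,-3.4,0,0,0,0],[0,0,-4.6,0,0,0,0],[0,0,-5.4,0,0,0,0]]]'
python3 -c "from h import *;to([.53,.2,.14])"
```

```text
clock: 20.1
tool_pos: [0.4964, 0.3729, 0.1322]
ee_rot: [-0.003, 0.208, 0.978, -0.0]
ft_force: [0.8, 0.5, 0.1]
opening: 0.002
t 20.1 pos [0.4964 0.3729 0.1322] F [0.8 0.5 0.1] open 0.002 delta units [-4.04 -5.77 -0.32] tilt [-0.006  0.    -1.   ]
```

```bash

python3 -m creep '[[[-0.6,-0.9,-0.2,0,0,0,0],[-1.4,-2.1,-0.3,0,0,0,0],[-2.3,-3.3,-0.3,0,0,0,0],[-3.1,-4.5,-0.3,0,0,0,0],[-4.0,-5.7,-0.3,0,0,0,0]]]'
python3 -m creep '[[[-0.7,-1.2,0,0,0,0,0],[-1.4,-2.4,0,0,0,0,0],[-2.1,-3.6,0,0,0,0,0],[-2.8,-4.8,0,0,0,0,0],[-3.5,-6.0,0,0,0,0,0]]]'
python3 -c "from h import *;to([.575,-.259,.14])"
```

```text
clock: 20.52
tool_pos: [0.5296, 0.2006, 0.1397]
ee_rot: [-0.003, 0.208, 0.978, -0.0]
ft_force: [1.1, 0.6, -0.5]
opening: 0.007
clock: 20.93
tool_pos: [0.5485, 0.0263, 0.1397]
ee_rot: [-0.003, 0.208, 0.978, -0.0]
ft_force: [1.0, 0.2, 0.0]
opening: 0.006
t 20.9333 pos [0.5485 0.0263 0.1397] F [1.  0.2 0. ] open 0.006 delta units [ -5.6  -10.    -0.02] tilt [-0.006  0.    -1.   ]
```

```bash

python3 -m creep '[[[-0.6,-1.1,0,0,0,0,0],[-1.2,-2.2,0,0,0,0,0],[-1.8,-3.3,0,0,0,0,0],[-2.4,-4.4,0,0,0,0,0],[-3.0,-5.5,0,0,0,0,0]]]'
python3 -m creep '[[[-0.6,-1.1,0,0,0,0,0],[-1.2,-2.2,0,0,0,0,0],[-1.9,-3.3,0,0,0,0,0],[-2.4,-4.2,0,0,0,0,0],[-2.5,-4.4,0,0,0,0,0]]]'
python3 -m creep '[[[0,0,0.5,0,0,0,0],[0,0,1.3,0,0,0,0],[0,0,2.1,0,0,0,0],[0,0,2.9,0,0,0,0],[0,0,3.0,0,0,0,0]]]'
python3 -c "from h import *;to([.575,-.259,.025])"
```

```text
clock: 21.35
tool_pos: [0.5611, -0.1314, 0.1397]
ee_rot: [-0.003, 0.208, 0.978, -0.0]
ft_force: [0.4, 0.3, 0.5]
opening: 0.002
clock: 21.77
tool_pos: [0.5735, -0.2611, 0.1394]
ee_rot: [-0.002, 0.209, 0.978, -0.001]
ft_force: [-0.6, -0.6, -0.3]
opening: 0.006
clock: 22.18
tool_pos: [0.5716, -0.2597, 0.0613]
ee_rot: [-0.005, 0.209, 0.978, 0.0]
ft_force: [-0.2, -0.1, -0.4]
opening: 0.005
t 22.1833 pos [ 0.5716 -0.2597  0.0613] F [-0.2 -0.1 -0.4] open 0.005 delta units [-0.12  0.08  1.45] tilt [-0.009  0.002 -1.   ]
```

```bash

python3 -m creep '[[[-0.12,0.08,0.4,0,0,0,0],[-0.12,0.08,0.8,0,0,0,0],[-0.12,0.08,1.2,0,0,0,0],[-0.12,0.08,1.45,0,0,0,0],[-0.12,0.08,1.45,0,0,0,0]]]'
python3 -c "
from h import *
import cv2
to([.575,-.259,.025])
i=cams.snapshot('scene')[240:310,130:220,::-1];cv2.imwrite('pics/s22.png',cv2.convertScaleAbs(cv2.resize(i,None,fx=8,fy=8,interpolation=cv2.INTER_NEAREST),alpha=2))"
```

```text
clock: 22.6
tool_pos: [0.5744, -0.2587, 0.0238]
ee_rot: [-0.006, 0.209, 0.978, 0.0]
ft_force: [-0.4, 0.7, 0.4]
opening: 0.004
t 22.6 pos [ 0.5744 -0.2587  0.0238] F [-0.4  0.7  0.4] open 0.004 delta units [-0.03 -0.   -0.05] tilt [-0.011  0.003 -1.   ]
```

View pics/s22.png

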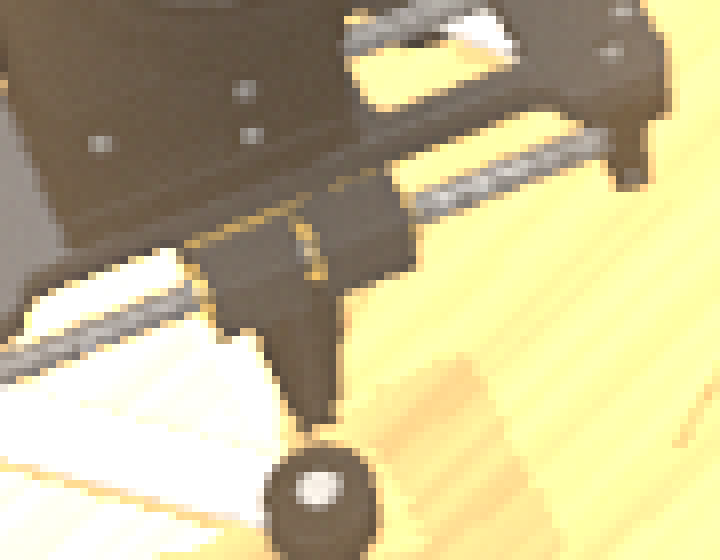

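The fingertip at (315,430) is now about 20–30 mm above the roller top at (319,487). I hold for more than 2 s.

```bash

python3 -m creep '[[[0,0,0,0,0,0,0],[0,0,0,0,0,0,0],[0,0,0,0,0,0,0],[0,0,0,0,0,0,0],[0,0,0,0,0,0,0]]]'
python3 -m creep '[[[0,0,0,0,0,0,0],[0,0,0,0,0,0,0],[0,0,0,0,0,0,0],[0,0,0,0,0,0,0],[0,0,0,0,0,0,0]]]'
python3 -m creep '[[[0,0,0,0,0,0,0],[0,0,0,0,0,0,0],[0,0,0,0,0,0,0],[0,0,0,0,0,0,0],[0,0,0,0,0,0,0]]]'
python3 -m creep '[[[0,0,0,0,0,0,0],[0,0,0,0,0,0,0],[0,0,0,0,0,0,0],[0,0,0,0,0,0,0],[0,0,0,0,0,0,0]]]'
python3 -m creep '[[[0,0,0,0,0,0,0],[0,0,0,0,0,0,0],[0,0,0,0,0,0,0],[0,0,0,0,0,0,0],[0,0,0,0,0,0,0]]]'
python3 -m creep '[[[0,0,-0.8,0,0,0,0],[0,0,-1.8,0,0,0,0],[0,0,-2.8,0,0,0,0],[0,0,-3.8,0,0,0,0],[0,0,-4.6,0,0,0,0]]]'
python3 -c "from h import *;to([.5255,.228,.14])"
```

```text
clock: 23.07
tool_pos: [0.5748, -0.259, 0.0249]
ee_rot: [-0.005, 0.209, 0.978, 0.0]
ft_force: [0.4, -0.8, 1.6]
opening: 0.004
clock: 23.48
tool_pos: [0.5748, -0.259, 0.0249]
ee_rot: [-0.005, 0.209, 0.978, 0.0]
ft_force: [0.4, -0.1, -0.1]
opening: 0.004
clock: 23.9
tool_pos: [0.5748, -0.259, 0.0249]
ee_rot: [-0.005, 0.209, 0.978, 0.0]
ft_force: [1.0, -1.1, 0.0]
opening: 0.004
clock: 24.32
tool_pos: [0.5748, -0.259, 0.0249]
ee_rot: [-0.005, 0.209, 0.978, 0.0]
ft_force: [-1.2, 0.2, -0.7]
opening: 0.005
clock: 24.73
tool_pos: [0.5748, -0.259, 0.0249]
ee_rot: [-0.005, 0.209, 0.978, 0.0]
ft_force: [0.3, 0.2, 0.4]
opening: 0.007
clock: 25.15
tool_pos: [0.5761, -0.2593, 0.1418]
ee_rot: [-0.004, 0.209, 0.978, -0.0]
ft_force: [0.1, -0.0, -0.4]
opening: 0.002
t 25.15 pos [ 0.5761 -0.2593  0.1418] F [ 0.1 -0.  -0.4] open 0.002 delta units [ 9.81 16.97  0.12] tilt [-0.009  0.002 -1.   ]
```

```bash

python3 -m creep '[[[0.6,1.0,0,0,0,0,0],[1.3,2.2,0,0,0,0,0],[2.0,3.4,0,0,0,0,0],[2.7,4.6,0,0,0,0,0],[3.4,5.8,0,0,0,0,0]]]'
python3 -m creep '[[[0.6,1.1,0,0,0,0,0],[1.3,2.2,0,0,0,0,0],[1.9,3.3,0,0,0,0,0],[2.5,4.4,0,0,0,0,0],[3.2,5.6,0,0,0,0,0]]]'
python3 -c "from h import *;to([.5255,.228,.14])"
```

```text
clock: 25.57
tool_pos: [0.5573, -0.0909, 0.1424]
ee_rot: [-0.004, 0.209, 0.978, -0.0]
ft_force: [0.8, 0.1, -0.8]
opening: 0.004
clock: 25.98
tool_pos: [0.5414, 0.0708, 0.143]
ee_rot: [-0.004, 0.209, 0.978, -0.0]
ft_force: [0.6, 0.6, 0.1]
opening: 0.004
t 25.9833 pos [0.5414 0.0708 0.143 ] F [0.6 0.6 0.1] open 0.004 delta units [3.15 5.48 0.13] tilt [-0.008  0.002 -1.   ]
```

```bash

python3 -m creep '[[[0.8,1.3,0,0,0,0,0],[1.6,2.7,0,0,0,0,0],[2.3,4.0,0,0,0,0,0],[2.9,5.1,0.1,0,0,0,0],[3.15,5.45,0.1,0,0,0,0]]]'
python3 -m creep '[[[0,0,0.3,0,0,0,0],[0,0,0.9,0,0,0,0],[0,0,1.6,0,0,0,0],[0,0,2.4,0,0,0,0],[0,0,2.6,0,0,0,0]]]'
python3 -c "from h import *;to([.5255,.228,.038])"
```

```text
clock: 26.4
tool_pos: [0.5245, 0.2309, 0.1406]
ee_rot: [-0.004, 0.208, 0.978, 0.0]
ft_force: [0.3, 0.5, -0.4]
opening: 0.005
clock: 26.82
tool_pos: [0.5229, 0.2293, 0.0728]
ee_rot: [-0.006, 0.208, 0.978, -0.001]
ft_force: [-0.6, 1.2, -0.7]
opening: 0.002
t 26.8167 pos [0.5229 0.2293 0.0728] F [-0.6  1.2 -0.7] open 0.002 delta units [-0.13 -0.    1.39] tilt [-0.012  0.001 -1.   ]
```

```bash

python3 -m creep '[[[-0.13,0,0.3,0,0,0,0],[-0.13,0,0.7,0,0,0,0],[-0.13,0,1.1,0,0,0,0],[-0.13,0,1.35,0,0,0,0],[-0.13,0,1.35,0,0,0,0]]]'
python3 -c "
from h import *
import cv2
to([.5255,.228,.038])
cv2.imwrite('pics/s23.png',cv2.convertScaleAbs(cv2.resize(cams.snapshot('scene')[110:185,240:340,::-1],(800,600),interpolation=cv2.INTER_NEAREST),alpha=1.8))"
```

```text
clock: 27.23
tool_pos: [0.525, 0.2278, 0.0378]
ee_rot: [-0.007, 0.208, 0.978, -0.001]
ft_force: [0.7, 0.4, -0.3]
opening: 0.009
t 27.2333 pos [0.525  0.2278 0.0378] F [ 0.7  0.4 -0.3] open 0.009 delta units [-0.01  0.02 -0.01] tilt [-0.013  0.    -1.   ]
```

View pics/s23.png

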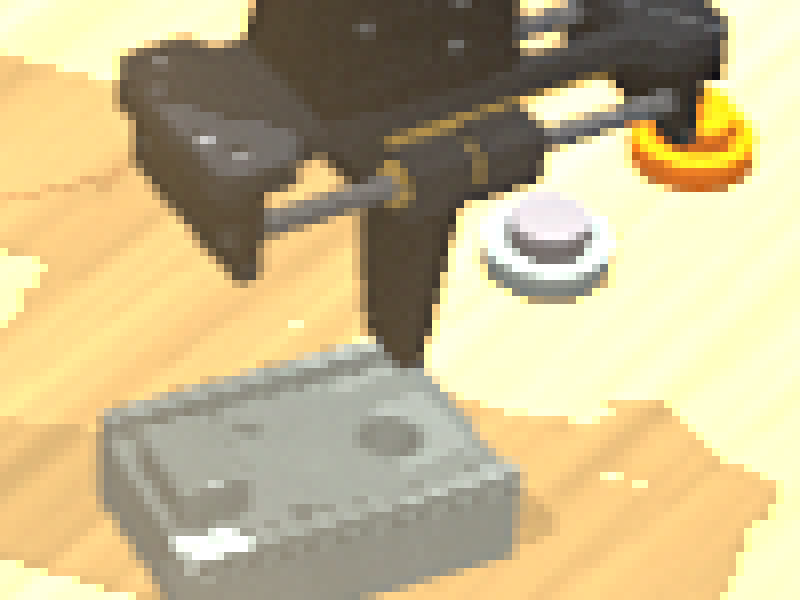

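The fingertip at (403,368) is about 30 mm above the bore at (390,437), so I hold.

```bash

python3 -m creep '[[[0,0,0,0,0,0,0],[0,0,0,0,0,0,0],[0,0,0,0,0,0,0],[0,0,0,0,0,0,0],[0,0,0,0,0,0,0]]]'
python3 -m creep '[[[0,0,0,0,0,0,0],[0,0,0,0,0,0,0],[0,0,0,0,0,0,0],[0,0,0,0,0,0,0],[0,0,0,0,0,0,0]]]'
python3 -m creep '[[[0,0,0,0,0,0,0],[0,0,0,0,0,0,0],[0,0,0,0,0,0,0],[0,0,0,0,0,0,0],[0,0,0,0,0,0,0]]]'
python3 -m creep '[[[0,0,0,0,0,0,0],[0,0,0,0,0,0,0],[0,0,0,0,0,0,0],[0,0,0,0,0,0,0],[0,0,0,0,0,0,0]]]'
python3 -m creep '[[[0,0,0,0,0,0,0],[0,0,0,0,0,0,0],[0,0,0,0,0,0,0],[0,0,0,0,0,0,0],[0,0,0,0,0,0,0]]]'
python3 -m creep '[[[0,0,-0.8,0,0,0,0],[0,0,-1.6,0,0,0,0],[0,0,-2.4,0,0,0,0],[0,0,-2.8,0,0,0,0],[0,0,-3.0,0,0,0,0]]]'
python3 -c "from h import *;to([.495,.3715,.1])"
```

```text
clock: 27.7
tool_pos: [0.5254, 0.228, 0.0389]
ee_rot: [-0.006, 0.208, 0.978, -0.001]
ft_force: [0.4, 0.9, -0.2]
opening: 0.002
clock: 28.12
tool_pos: [0.5254, 0.228, 0.0389]
ee_rot: [-0.006, 0.208, 0.978, -0.001]
ft_force: [0.1, 1.1, -0.4]
opening: 0.005
clock: 28.53
tool_pos: [0.5254, 0.228, 0.0388]
ee_rot: [-0.006, 0.208, 0.978, -0.001]
ft_force: [0.9, 0.8, -0.5]
opening: 0.003
clock: 28.95
tool_pos: [0.5254, 0.228, 0.0389]
ee_rot: [-0.006, 0.208, 0.978, -0.001]
ft_force: [-0.6, 0.2, -0.8]
opening: 0.005
clock: 29.37
tool_pos: [0.5254, 0.228, 0.0389]
ee_rot: [-0.006, 0.208, 0.978, -0.001]
ft_force: [-0.0, 0.8, 0.4]
opening: 0.006
clock: 29.78
tool_pos: [0.5268, 0.2282, 0.1152]
ee_rot: [-0.005, 0.208, 0.978, -0.0]
ft_force: [0.5, 1.2, -0.2]
opening: 0.003
t 29.7833 pos [0.5268 0.2282 0.1152] F [ 0.5  1.2 -0.2] open 0.003 delta units [3.49 4.72 0.63] tilt [-0.01   0.001 -1.   ]
```

```bash

python3 -m creep '[[[0.8,1.1,0,0,0,0,0],[1.6,2.2,0,0,0,0,0],[2.5,3.3,0,0,0,0,0],[3.1,4.3,0.3,0,0,0,0],[3.45,4.65,0.6,0,0,0,0]]]'
python3 -m creep '[[[0,0,0.3,0,0,0,0],[0,0,0.9,0,0,0,0],[0,0,1.6,0,0,0,0],[0,0,2.2,0,0,0,0],[0,0,2.4,0,0,0,0]]]'
python3 -c "from h import *;to([.496,.3705,0.002])"
```

```text
clock: 30.2
tool_pos: [0.4946, 0.3725, 0.0999]
ee_rot: [-0.005, 0.207, 0.978, -0.0]
ft_force: [-0.0, 0.7, 0.1]
opening: 0.004
clock: 30.62
tool_pos: [0.493, 0.3706, 0.037]
ee_rot: [-0.006, 0.208, 0.978, -0.002]
ft_force: [0.4, 0.2, -0.4]
opening: 0.005
t 30.6167 pos [0.493  0.3706 0.037 ] F [ 0.4  0.2 -0.4] open 0.005 delta units [-0.13  0.05  1.4 ] tilt [-0.013 -0.    -1.   ]
```

```bash

python3 -m creep '[[[-0.13,0.05,0.3,0,0,0,0],[-0.13,0.05,0.7,0,0,0,0],[-0.13,0.05,1.1,0,0,0,0],[-0.13,0.05,1.4,0,0,0,0],[-0.13,0.05,1.4,0,0,0,0]]]'
python3 -m creep '[[[0,0,0.1,0,0,0,0],[0,0,0.2,0,0,0,0],[0,0,0.3,0,0,0,0],[0,0,0.35,0,0,0,0],[0,0,0.35,0,0,0,0]]]'
python3 -c "from h import *;to([.496,.3705,-.01])"
```

```text
clock: 31.03
tool_pos: [0.4955, 0.3699, 0.0003]
ee_rot: [-0.007, 0.208, 0.978, -0.002]
ft_force: [-0.9, -0.2, 0.6]
opening: 0.006
clock: 31.45
tool_pos: [0.4954, 0.37, -0.0085]
ee_rot: [-0.007, 0.208, 0.978, -0.002]
ft_force: [0.4, -1.2, 1.1]
opening: 0.006
t 31.45 pos [ 0.4954  0.37   -0.0085] F [ 0.4 -1.2  1.1] open 0.006 delta units [-0.02  0.03  0.06] tilt [-0.015 -0.001 -1.   ]
```

```bash

python3 -m creep '[[[0,0,0.04,0,0,0,0],[0,0,0.08,0,0,0,0],[0,0,0.12,0,0,0,0],[0,0,0.12,0,0,0,0],[0,0,0.12,0,0,0,0]]]'
python3 -c "from h import *;to([.496,.3705,-.01])"
```

```text
clock: 31.87
tool_pos: [0.4954, 0.3701, -0.0113]
ee_rot: [-0.007, 0.208, 0.978, -0.002]
ft_force: [-0.1, 0.3, 3.3]
opening: 0.005
t 31.8667 pos [ 0.4954  0.3701 -0.0113] F [-0.1  0.3  3.3] open 0.005 delta units [-0.01  0.03 -0.05] tilt [-0.015 -0.001 -1.   ]
```

Contact: 3.3 N on the button. I press on to full travel.

```bash

python3 -m creep '[[[0,0,0.04,0,0,0,0],[0,0,0.08,0,0,0,0],[0,0,0.12,0,0,0,0],[0,0,0.12,0,0,0,0],[0,0,0.12,0,0,0,0]]]'
python3 -c "
from h import *
import cv2
to([.496,.3705,-.01])
cv2.imwrite('pics/s24.png',cv2.convertScaleAbs(cv2.resize(cams.snapshot('scene')[110:155,280:340,::-1],(800,600),interpolation=cv2.INTER_NEAREST),alpha=2.2))"
```

```text
clock: 32.28
tool_pos: [0.4955, 0.37, -0.0143]
ee_rot: [-0.007, 0.208, 0.978, -0.002]
ft_force: [-0.4, -1.9, 4.5]
opening: 0.006
t 32.2833 pos [ 0.4955  0.37   -0.0143] F [-0.4 -1.9  4.5] open 0.006 delta units [-0.01  0.02 -0.17] tilt [-0.014 -0.001 -1.   ]
```

View pics/s24.png

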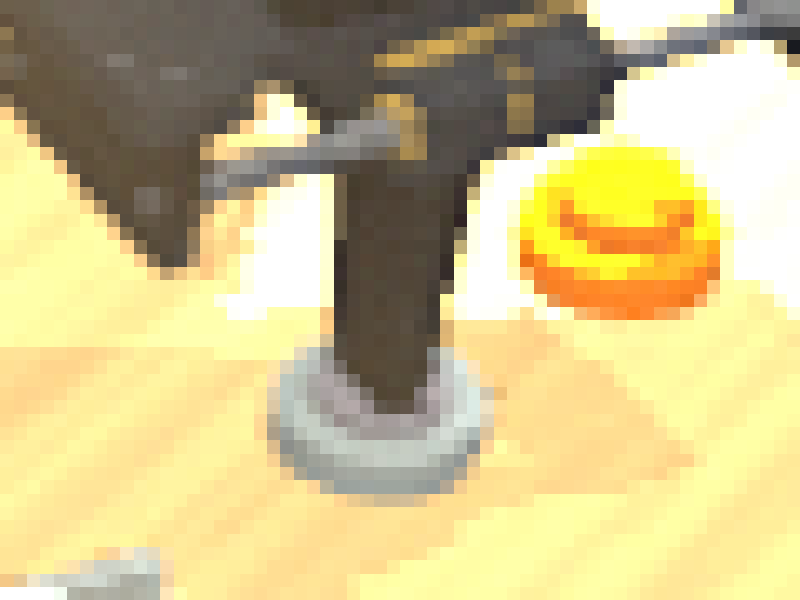

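The picture shows the fingertip (395,410) sunk into a lowered button cap. I press a little further, until the force rises at the stop.

```bash

python3 -m creep '[[[0,0,0.04,0,0,0,0],[0,0,0.08,0,0,0,0],[0,0,0.08,0,0,0,0],[0,0,0.08,0,0,0,0],[0,0,0.08,0,0,0,0]]]'
python3 -c "from h import *;to([.496,.3705,-.01])"
```

```text
clock: 32.75
tool_pos: [0.4956, 0.3701, -0.015]
ee_rot: [-0.007, 0.208, 0.978, -0.002]
ft_force: [-3.1, -3.5, 17.2]
opening: 0.007
t 32.75 pos [ 0.4956  0.3701 -0.015 ] F [-3.1 -3.5 17.2] open 0.007 delta units [-0.01  0.02 -0.2 ] tilt [-0.014 -0.001 -1.   ]
```

The force rose to 17 N, so the button is on its stop. Now I let it up and draw away.

```bash

python3 -m creep '[[[0,0,-0.2,0,0,0,0],[0,0,-0.5,0,0,0,0],[0,0,-1.2,0,0,0,0],[0,0,-2.2,0,0,0,0],[0,0,-3.2,0,0,0,0]]]'
python3 -m creep '[[[0,0,-1.0,0,0,0,0],[0,0,-2.0,0,0,0,0],[0,0,-3.0,0,0,0,0],[0,0,-3.5,0,0,0,0],[0,0,-3.5,0,0,0,0]]]'
python3 -m creep '[[[0,0,0,0,0,0,0],[0,0,0,0,0,0,0],[0,0,0,0,0,0,0],[0,0,0,0,0,0,0],[0,0,0,0,0,0,0]]]'
python3 -c "
from h import *
import cv2
to([.496,.3705,.15])
cv2.imwrite('pics/s25.png',cams.snapshot('scene')[:,:,::-1])
a=cv2.imread('pics/top0.png').astype(int);b=cams.snapshot('top')[:,:,::-1];cv2.imwrite('pics/t25.png',b)"
```

```text
clock: 33.17
tool_pos: [0.4962, 0.3699, 0.0653]
ee_rot: [-0.007, 0.208, 0.978, -0.002]
ft_force: [0.0, -0.4, -0.0]
opening: 0.005
clock: 33.58
tool_pos: [0.4985, 0.3707, 0.1558]
ee_rot: [-0.006, 0.208, 0.978, -0.001]
ft_force: [0.3, 0.7, 0.4]
opening: 0.008
clock: 34.0
tool_pos: [0.4982, 0.3706, 0.1549]
ee_rot: [-0.006, 0.208, 0.978, -0.001]
ft_force: [0.1, 0.3, -0.6]
opening: 0.001
t 34.0 pos [0.4982 0.3706 0.1549] F [ 0.1  0.3 -0.6] open 0.001 delta units [ 0.08 -0.04  0.2 ] tilt [-0.013 -0.    -1.   ]
```

View pics/s25.png

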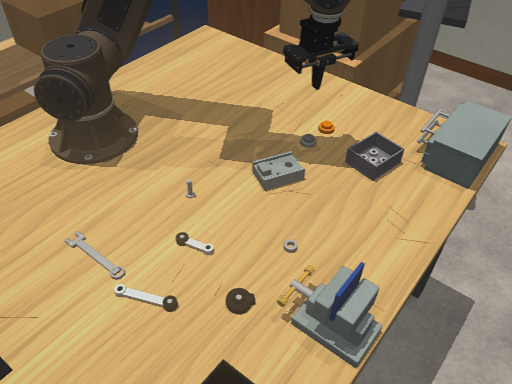

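The tool is high above the button at (308,140), the button is up again, and every part is where it was in the first picture. I hand the job in.

```bash
python3 -c "
from cell import job
print(job.job_done())"
```

```text
the job is handed in; nothing more can be done
None
```

I pointed at the longer arm's roller and then at the pivot bore, each for more than 2 s. After that I pressed the grey acknowledge button to its stop, let it come up, drew away and handed the job in at about 34 s.

- **Height disagreement:** the reported tool point lies about 20–30 mm beyond the real fingertips. The pictures suggested this, and the button confirmed it: first contact came only with the reported z at about −9 mm. Horizontally the two agreed to within a few millimetres.
- **Holds done twice:** because of that offset, my first two holds were probably too high, the bore one perhaps out of the allowed band. I repeated both lower before pressing. On the second round the fingertips were roughly 20–35 mm above the target, inside the band whichever height is right.
- **Press:** the force rose steadily to about 4.5 N over the travel, then jumped to 17 N at the stop. It read about zero after I drew away.
- **Last checks:** in the final picture the button is up, nothing on the bench has visibly moved, and the fingertips are about 160 mm above the button. No contact force above noise showed anywhere except at the button. I compared part positions by eye only, and the hand-in reports no verdict.

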